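Load the shaker, close the keeper, run down and pin the lock nut, start

TASK

Load the shaker: stand every sample cup that is on the worktop upright in a nest of its own (any nest), swing the keeper bar over them until it clicks shut, then screw the lock nut down onto the bar, clockwise, until its cross hole lines up with the hole through the stud on the last turn, and push the lock pin fully home through both. When all that is done, press the start button. Leave the timer, tally counter and marker where they are.

Things in the scene. Friction and masses are not known exactly. Their poses are not given: they have to be found in the camera images.
- shaker: lab shaker, fixed, white housing 180 (x) x 390 (y) x 52 mm high, front deck towards the robot (-x). Origin on the worktop under the middle of the row of nests; z up. In its axes: keeper's hinge post at y +136 mm, nests at y +81, +27, -27, -81, stud at y -167 (on a block 46 x 74 mm, top z 137), all at x 0. Stands elsewhere, turned a little, in each start
- nest0 (a point): nest 0: where a cup's centre is when it stands here. Round socket 44 mm wide, 12 mm deep, in a plate 88 mm wide whose top is at z 80 mm; floor z 68 mm. A seated cup's lid top is at z 134 mm, 3 mm below the shut keeper bar. The neighbours are 54 mm away along the shaker's y
- nest1 (a point): nest 1: where a cup's centre is when it stands here. Round socket 44 mm wide, 12 mm deep, in a plate 88 mm wide whose top is at z 80 mm; floor z 68 mm. A seated cup's lid top is at z 134 mm, 3 mm below the shut keeper bar. The neighbours are 54 mm away along the shaker's y
- nest2 (a point): nest 2: where a cup's centre is when it stands here. Round socket 44 mm wide, 12 mm deep, in a plate 88 mm wide whose top is at z 80 mm; floor z 68 mm. A seated cup's lid top is at z 134 mm, 3 mm below the shut keeper bar. The neighbours are 54 mm away along the shaker's y
- nest3 (a point): nest 3: where a cup's centre is when it stands here. Round socket 44 mm wide, 12 mm deep, in a plate 88 mm wide whose top is at z 80 mm; floor z 68 mm. A seated cup's lid top is at z 134 mm, 3 mm below the shut keeper bar. The neighbours are 54 mm away along the shaker's y
- cup0_mid (a point): sample cup 0 with red screw lid (may be absent): its centre, half-way up; its z is up the cup. 66 mm tall; body 38 mm across, lid 47 mm across in the top 14 mm; 45 g, heavy at the foot. Stands on the worktop; may be held by the lid from above
- cup1_mid (a point): sample cup 1 with red screw lid (may be absent): its centre, half-way up; its z is up the cup. 66 mm tall; body 38 mm across, lid 47 mm across in the top 14 mm; 45 g, heavy at the foot. Stands on the worktop; may be held by the lid from above
- cup2_mid (a point): sample cup 2 with red screw lid (may be absent): its centre, half-way up; its z is up the cup. 66 mm tall; body 38 mm across, lid 47 mm across in the top 14 mm; 45 g, heavy at the foot. Stands on the worktop; may be held by the lid from above
- cup3_mid (a point): sample cup 3 with red screw lid (may be absent): its centre, half-way up; its z is up the cup. 66 mm tall; body 38 mm across, lid 47 mm across in the top 14 mm; 45 g, heavy at the foot. Stands on the worktop; may be held by the lid from above
- keeper (a joint): swing of the keeper bar about its upright hinge post, rad: 0 = shut over the cups in its detent, grows as the bar swings away from the robot (its end to +x), at most 1.6. Starts open, stays where it is left. The last 0.07 rad takes some 4 to 6 N at the knob, over a spring ball. Flat bar 26 mm wide, z 137 to 145 mm; its hooked end takes the stud sideways, under the nut
- keeper_hinge (a point): point on the keeper's hinge axis at the height of the bar's top (hub and cap stand 9 mm higher)
- keeper_knob (a point): middle of the upright round black knob on the keeper bar, 150 mm from the hinge axis: 22 mm across and 30 mm tall (15 mm above and below this point), on a neck 4 mm above the bar
- lock_nut (a joint): turn of the lock nut, rad, whole turns counted: 0 = down on the bar with its cross hole along the shaker's y, in line with the stud's hole. Grows as it is unscrewed (counter-clockwise seen from above); clockwise lowers it 8 mm a turn. Starts 1.1 to 2.1 turns up. It bottoms on the bar at -0.44, just past the lined-up place. Friction 0.1 N m; stays where it is left
- nut_top (a point): centre of the lock nut's top face, turning with it; its y axis runs along the cross hole. Round knurled steel nut 50 mm across, 32 mm tall; a dark line across the top lies over the cross hole, which goes right through 16 mm below this point, 14 mm wide, 12 mm high. The stud, 24 mm thick, comes up through it (top at z 183.5 mm, 6 mm above the nut when that is down)
- stud_hole (a point): centre of the cross hole through the stud, 12 mm wide and 11 mm high, along the shaker's y axis, z 161.5 mm. A dark slot in the stud's top shows its direction
- pin_grip (a point): lock pin: centre of its black grip block, 44 mm long, 24 x 24 mm square; x axis along the pin to its nose. From the block's front face (22 mm ahead) a round steel shank 8 mm thick and 60 mm long with a round nose runs along +x. Lies on the worktop on a side of the block, shank level 12 mm up; 90 g
- pin_seat (a point): point on the lock pin's axis 25 mm in front of the block's face (47 mm from pin_grip): at the stud's hole when the pin is fully home, block against the nut. The free way in is from the end of the shaker, nose to the shaker's +y
- start_button (a joint): travel of the start button, m: 0 up, 0.006 fully down; springs back (5 N)
- start_button_top (a point): centre of the top of the start button: black, round, 26 mm across, on the front deck, pressed straight down 6 mm
- timer: bystander: grey timer 62 x 66 x 18 mm, lying behind the shaker
- tally_counter: bystander: chrome hand counter 51 x 56 x 23 mm, behind the shaker
- marker_black: bystander: black marker 138 mm long, left of the cups
There are look-alikes about, which are no part of the job. What is shaped like the part that bears cup2_mid but blue or yellow is not meant.

How it is judged (in metres and radians):
On the way, in this order (a step that is already met when the one before it is completed fails the run):
1. every cup present stands in a nest ((distance between cup0_mid and nest0 below 0.008 m or distance between cup0_mid and nest1 below 0.008 m or distance between cup0_mid and nest2 below 0.008 m or distance between cup0_mid and nest3 below 0.008 m) and angle between each of cup0_mid, cup1_mid, cup2_mid, cup3_mid's own z axis and vertical below 0.15 rad and (distance between cup1_mid and nest0 below 0.008 m or distance between cup1_mid and nest1 below 0.008 m or distance between cup1_mid and nest2 below 0.008 m or distance between cup1_mid and nest3 below 0.008 m) and (distance between cup2_mid and nest0 below 0.008 m or distance between cup2_mid and nest1 below 0.008 m or distance between cup2_mid and nest2 below 0.008 m or distance between cup2_mid and nest3 below 0.008 m) and (distance between cup3_mid and nest0 below 0.008 m or distance between cup3_mid and nest1 below 0.008 m or distance between cup3_mid and nest2 below 0.008 m or distance between cup3_mid and nest3 below 0.008 m)), for 0.2 s.
2. the keeper bar is shut in its detent over the cups (all of step 1 and value of joint keeper below 0.015 rad), for 0.2 s.
3. the lock nut is down with its cross hole in line with the stud's (value of joint lock_nut between -0.2 and 0.2 rad and value of joint keeper below 0.015 rad), for 0.2 s.
4. the lock pin is fully home through nut and stud (all of step 3 and distance between pin_seat and stud_hole below 0.008 m and angle between the x axis of pin_seat and the y axis of stud_hole, either way round below 0.15 rad), for 0.2 s.
5. the start button is pressed (value of joint start_button above 0.004 m and distance between pin_seat and stud_hole below 0.008 m and angle between the x axis of pin_seat and the y axis of stud_hole, either way round below 0.15 rad), for 0.05 s.
At the end, for the whole second after the job is handed in: each cup present upright in a nest (centre within 8 mm); keeper under 0.015 rad; lock nut within 0.2 rad of 0; pin_seat within 8 mm of stud_hole and pin within 0.15 rad of the hole, at rest; start pressed last (over 4 mm) and up again; bystanders within 40 mm (all of step 1 and all of step 4 and value of joint start_button below 0.002 m and linear speed of lock_pin below 0.02 m/s and distance of each of timer, tally_counter, marker_black from where it was at the start of the episode below 0.04 m); the robot touches nothing.
It fails at once if the timer is disturbed (moved 40 mm) (distance of timer from where it was at the start of the episode above 0.04 m).
It fails at once if the tally_counter is disturbed (moved 40 mm) (distance of tally_counter from where it was at the start of the episode above 0.04 m).
It fails at once if the marker_black is disturbed (moved 40 mm) (distance of marker_black from where it was at the start of the episode above 0.04 m).
Of cup0, cup1, cup2, cup3 only 2 to 4 are there at a start; the rules pass over those that are not, and their reading is None.
At some moment in a run one of cup0, cup1, cup2, cup3, lock_pin may be knocked a few centimetres aside while the robot is not near it.
It also fails if it takes over 210 s, if anything falls off the work surface, if the arm or the gripper's body presses on something with over 40 N, if the wrist force passes 120 N, or if a joint passes its speed limit or range.

ROBOT

A 7-joint arm with a two-finger parallel gripper is mounted at the origin on a cart in front of the work surface, level with it; the furniture and walls round the work are solid. World frame = base frame: x ahead of the robot, y to its left, z up, the work surface at z = 0. Lengths are in m, angles in degrees, forces in N, time in s.
With the tool pointing down it reaches from about 0.35 to 0.9 m from the base axis. Payload 19.9 kg.
Tool frame: the origin (TCP) lies midway between the tips of the shut fingers; the grasp point (between the pads) lies 19 mm behind it; z points along the fingers, y is the line along which they close (so a half turn about z gives the same grasp; the last joint's range is limited). The gripper opens to 85 mm and grips with 20 to 120 N. Pads are 22 mm wide; open, the fingers measure 114 mm over their backs; the gripper's body (76 mm by 85 mm) begins 54 mm behind the grasp point. The pads swing forward as they close: fully open they stand 13 mm farther back than shut.
Start: joints at [-77.779, 23.915, -0.59, 92.452, 0.269, 63.638, -3.037], TCP at [0.158, 0.605, 0.231] pointing down, gripper open.
Joint ranges: [-161.28, 161.28], [-22.2, 115.67], [-73.04, 71.86], [3.21, 147.25], [-68.34, 248.33], [10.77, 114.83], [-161.83, 161.83]. Speed limits (degrees/s): [108.29, 108.29, 136.94, 136.94, 172.46, 172.46, 172.46].

INTERFACE

Orientations are given as [roll, pitch, yaw] about the fixed x, y, z axes, in that order (R = Rz(yaw) Ry(pitch) Rx(roll)).
In Python, from bench import bot, cams gives the robot as it stands. The module is installed in compiled form; this text tells all that it offers.
- The arm moves only by the shell command python3 -m creep 'ROWS'. ROWS is JSON, a list that holds one entry, the list of rows, each a list of 7 numbers: the turn, a rotation vector about the tool's x, y, z in degrees, then the shift along the tool's x, y, z in cm, then the finger opening in cm, from 0 to 8.54. In form: [[[ax, ay, az, dx, dy, dz, grip], ...]]. A call has 1 to 20 rows; each row is the pose to reach, as a shift and turn from the pose commanded when the call began, along the tool's axes at that moment; what a row does not reach only later rows make up. A row lasts 1/8 s, in which the tool goes at most 62.5 mm and 10.7 degrees, less where a joint would pass 70% of its speed; a pose out of reach is approached as far as the arm can. A call with a gripper value outside its range is refused whole. The fingers move at their own pace and stop on an object; the grip force is fixed at half the most. Time passes only in rows, so rows that repeat a pose let the fingers close. It gives the time, the measured TCP pose, the force, the opening and the grip force at its end, in the units of the state.
- bot.observe(): the state, without advancing time (a new reading comes with each control period).
- cams.get_image(name): name is "scene" or "top" or "wrist"; returns a dict with "pixels" (480x640x3 uint8, red, green, blue), "vertical_fov" (degrees; the focal length in pixels is half the picture's height over the tangent of half this angle, whatever the lens; pixels are square), "cx", "cy" (the principal point, pixels), "rvec" (rotation vector, rad) and "tvec" (3), from world to camera coordinates, as OpenCV has them. Camera axes: x right, y down, z forward; pixel columns grow to the right and rows downward; lengths in m; the calibration is good to about 2 mm. A picture is of the moment at which its call begins. There is no depth.
- bot.finish_job(): hands the job in; it is judged then, once.
Trained networks look in a picture, given as the dict that the camera call returned (one of the last four; its "shot" number tells which), for a name from the list of things; names that differ only in an ending like _2 or _b are one class to them, and where a whole thing is asked for, a point or a joint stands for the part that bears it (a point fixed in the world has none). Each returns a list of dicts, best first, with "p" (0 to 1); they miss things now and then, are a little off and sometimes report something else, mostly with a low value. They report only what shows in the picture. A call takes as long as a camera call. They do not tell look-alikes from the thing itself.
- cams.look_for(picture, thing): "box" ([centre column, centre row, width, height] in pixels, round what is visible of it).
The state is a dict: "t": time; "joints": joint angles; "joint_vel": joint speeds; "joint_torque": joint torques, N m; "tool_pos": TCP position; "ee_rot": TCP orientation; "force": force on the tool from outside, world axes, zero at the start; "ft_torque": the same for the moment, N m; "width": finger opening in m; "grasp_force": force on a finger pad.
Only numpy, scipy, OpenCV 4.12 (cv2) and the standard library are available. Lean on these libraries where they do the work, as an engineer would, in place of code of your own. Each camera call takes 0.05 s, during which the arm holds its last target. There are 200 camera calls.

## Working session

There is one attempt and no reset: what is moved stays moved. The work goes in short steps, Python scripts to look and compute and a shell command to move; the robot and the scene stay as the last step left them, time stands still between calls to the robot, and variables do not carry over. Pictures are saved under pics/ and viewed, at most 21 in all, crops included, and the job is handed in when it is done.

```bash
mkdir -p pics; cat > h.py <<'E'
import numpy as np, cv2
from bench import bot, cams
from scipy.spatial.transform import Rotation as Ro
def grab(n,save=None):
    d=cams.get_image(n)
    if save: cv2.imwrite('pics/'+save,cv2.cvtColor(d['pixels'],cv2.COLOR_RGB2BGR))
    return d
def cam(d):
    f=240/np.tan(np.radians(d['vertical_fov']/2))
    K=np.array([[f,0,d['cx']],[0,f,d['cy']],[0,0,1]])
    return K,cv2.Rodrigues(np.array(d['rvec'],float))[0],np.array(d['tvec'],float).reshape(3)
def ray(d,uv):
    K,R,t=cam(d); v=R.T@np.linalg.inv(K)@np.array([uv[0],uv[1],1.]); return -R.T@t,v/np.linalg.norm(v)
def atz(d,uv,z):
    c,v=ray(d,uv); return c+v*(z-c[2])/v[2]
def tri(*obs):
    A=np.zeros((3,3));b=np.zeros(3)
    for d,uv in obs:
        c,v=ray(d,uv);P=np.eye(3)-np.outer(v,v);A+=P;b+=P@c
    return np.linalg.solve(A,b)
def proj(d,p):
    K,R,t=cam(d);q=K@(R@np.array(p,float)+t);return q[:2]/q[2]
def pose():
    s=bot.observe();return np.array(s['tool_pos']),Ro.from_euler('xyz',s['ee_rot'],degrees=True),s
def rel(p,rpy=None):
    "tool-frame shift (cm) and rotvec (deg) from current pose to p,rpy"
    x,R,s=pose()
    sh=R.inv().apply(np.array(p)-x)*100
    rv=(R.inv()*Ro.from_euler('xyz',rpy,degrees=True)).as_rotvec(degrees=True) if rpy is not None else np.zeros(3)
    return np.round(rv,2),np.round(sh,2)
E
python3 - <<'E'
from h import *
s=bot.observe();print({k:np.round(v,3).tolist() for k,v in s.items()})
things=['shaker','cup0_mid','keeper','keeper_knob','keeper_hinge','lock_nut','nut_top','pin_grip','start_button_top','timer','tally_counter','marker_black']
for n in ['top','scene']:
    d=grab(n,n+'1.png');print(n,d['vertical_fov'],d['cx'],d['cy'],np.round(cam(d)[1].T@-cam(d)[2],3))
    for t in things:
        print(t,[(np.round(r['box'],0).tolist(),round(r['p'],2)) for r in cams.look_for(d,t)][:7])
E
```

```text
{'t': 0.0, 'joints': [-77.777, 23.95, -0.589, 92.485, 0.271, 63.635, -3.036], 'joint_vel': [0.048, -0.016, 0.071, -0.047, -0.009, -0.009, 0.028], 'joint_torque': [-0.0, -86.445, 0.679, -43.491, 0.019, 0.007, -0.0], 'tool_pos': [0.157, 0.604, 0.231], 'ee_rot': [-179.931, 0.007, 165.399], 'force': [0.139, -0.057, -0.046], 'ft_torque': [0.008, -0.034, -0.001], 'grasp_force': 0.0, 'width': 0.086}
top 52.14629336213807 324.6563152839657 247.43113186661256 [0.359 0.069 1.371]
shaker [([362.0, 231.0, 154.0, 162.0], 0.81), ([482.0, 301.0, 16.0, 37.0], 0.54), ([425.0, 252.0, 21.0, 22.0], 0.46), ([419.0, 191.0, 24.0, 31.0], 0.23)]
cup0_mid []
keeper [([329.0, 209.0, 54.0, 125.0], 0.8), ([364.0, 229.0, 151.0, 168.0], 0.41)]
keeper_knob [([327.0, 209.0, 60.0, 126.0], 0.89)]
keeper_hinge [([363.0, 229.0, 147.0, 163.0], 0.62), ([255.0, 300.0, 16.0, 14.0], 0.39)]
lock_nut [([424.0, 250.0, 23.0, 22.0], 0.88), ([365.0, 230.0, 147.0, 163.0], 0.28)]
nut_top [([425.0, 250.0, 21.0, 23.0], 0.71)]
pin_grip [([480.0, 297.0, 15.0, 41.0], 0.66)]
start_button_top [([204.0, 256.0, 20.0, 15.0], 0.7), ([417.0, 19
[... 156 characters left out ...]
6.0], 0.67)]
scene 50.85595294291934 314.1942703109897 243.8646845206755 [-0.233 -0.91   0.756]
shaker [([332.0, 282.0, 155.0, 133.0], 0.85), ([240.0, 266.0, 19.0, 19.0], 0.67)]
cup0_mid []
keeper [([340.0, 228.0, 113.0, 27.0], 0.97), ([400.0, 375.0, 32.0, 29.0], 0.3)]
keeper_knob [([342.0, 229.0, 115.0, 27.0], 0.73)]
keeper_hinge [([200.0, 243.0, 39.0, 8.0], 0.56)]
lock_nut [([380.0, 260.0, 21.0, 23.0], 0.83)]
nut_top [([380.0, 259.0, 23.0, 25.0], 0.84)]
pin_grip [([400.0, 376.0, 26.0, 31.0], 0.7)]
start_button_top [([280.0, 276.0, 9.0, 5.0], 0.62), ([199.0, 242.0, 41.0, 6.0], 0.56)]
timer [([426.0, 291.0, 28.0, 15.0], 0.86)]
tally_counter []
marker_black [([200.0, 242.0, 36.0, 9.0], 0.78)]
```

View pics/top1.png

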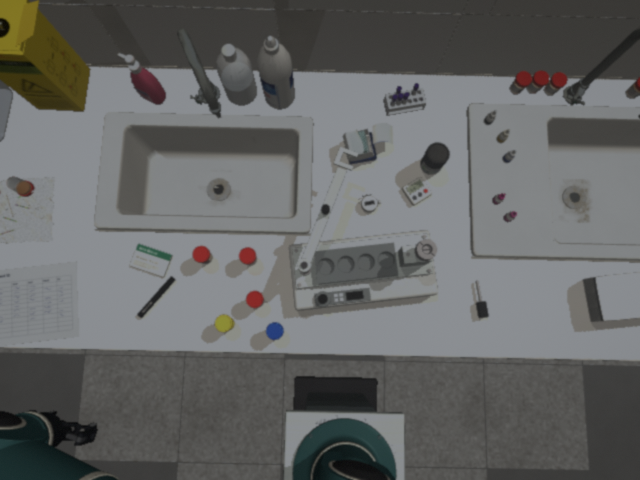

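View pics/scene1.png

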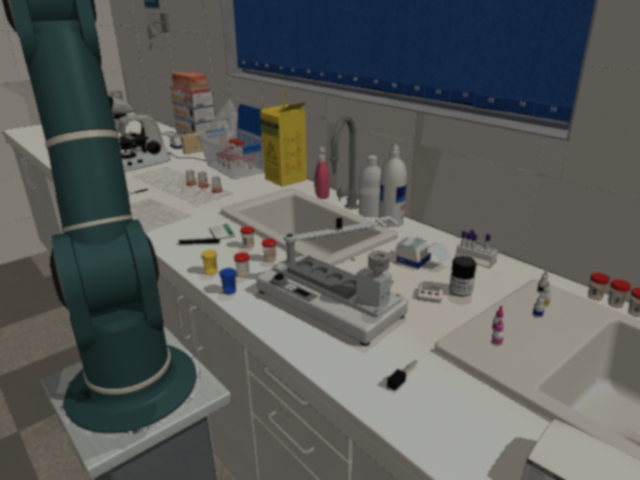

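The top view shows three red cups at about (202,255), (248,257) and (255,300), with blue and yellow look-alikes at (275,331) and (225,323). The shaker is at (362,270), with its hinge at (305,267), nut at (425,250) and button at (320,298). The pin is at (480,300), with its nose towards +x.

```bash
cat >> h.py <<'E'
def reds(d,amin=20):
    hsv=cv2.cvtColor(d['pixels'],cv2.COLOR_RGB2HSV)
    m=(((hsv[...,0]<6)|(hsv[...,0]>174))&(hsv[...,1]>150)&(hsv[...,2]>90)).astype('uint8')
    n,l,st,c=cv2.connectedComponentsWithStats(m)
    return [(np.round(c[i],1),st[i,2:5].tolist()) for i in range(1,n) if st[i,4]>=amin]
E
python3 - <<'E'
from h import *
t=grab('top');s=grab('scene')
for n,d in (('t',t),('s',s)):
    for c,st in reds(d,40): print(n,c,st,np.round(atz(d,c,.064),3))
for n,uv,uv2,z in [('hinge',(305,267),(290,239),.15),('nut',(426,250),(379,257),.18),('knob',(326,209),(339,223),.16),('pinblock',(481.5,310),(397,379),.02),('pinnose',(476,283),(414,363),.012),('barend',(348,152),(393,222),.14),('button',(321,299),(281,277),.06),('hole0',(322,271),None,.08),('hole3',(388,262),None,.08)]:
    print(n,np.round(atz(t,uv,z),3), np.round(tri((t,uv),(s,uv2)),3) if uv2 else '')
w=grab('wrist','w0.png');K,R,tt=cam(w);print(w['vertical_fov'],np.round(-R.T@tt,3),R.round(2).tolist())
x,Rt,_=pose();print('cam in tool',np.round(Rt.inv().apply(-R.T@tt-x),3),np.round((R@Rt.as_matrix()),2).tolist())
E
```

```text
t [541.1  77.1] [13, 13, 145] [ 1.097 -0.551  0.064]
t [523.7  77.9] [15, 13, 152] [ 1.093 -0.501  0.064]
t [559.1  78.9] [14, 13, 145] [ 1.093 -0.603  0.064]
t [200.8 254. ] [15, 15, 185] [0.559 0.396 0.064]
t [247.2 255.5] [15, 16, 182] [0.557 0.271 0.064]
t [254.3 299. ] [16, 15, 191] [0.441 0.247 0.064]
s [247.  229.9] [12, 7, 67] [0.556 0.387 0.064]
s [268.6 242.4] [12, 8, 81] [0.555 0.264 0.064]
s [241.4 257. ] [14, 9, 96] [0.439 0.238 0.064]
s [600.7 277.5] [17, 11, 121] [ 1.092 -0.503  0.064]
s [621.6 284.6] [18, 12, 133] [ 1.095 -0.555  0.064]
s [636.6 290.9] [7, 8, 42] [ 1.09  -0.592  0.064]
hinge [0.518 0.112 0.15 ] [0.521 0.111 0.142]
nut [ 0.563 -0.186  0.18 ] [ 0.564 -0.186  0.187]
knob [0.667 0.062 0.16 ] [0.666 0.062 0.164]
pinblock [ 0.427 -0.371  0.02 ] [ 0.429 -0.375  0.014]
pinnose [ 0.502 -0.361  0.012] [ 0.503 -0.362  0.01 ]
barend [0.827 0.007 0.14 ] [0.831 0.006 0.135]
button [0.445 0.07  0.06 ] [0.449 0.067 0.066]
hole0 [0.518 0.069 0.08 ] 
hole3 [ 0.546 -0.106  0.08 ] 
60.716035906453314 [0.092 0.622 0.374] [[0.25, 0.97, -0.0], [0.93, -0.24, 0.26], [0.25, -0.07, -0.96]]
cam in tool [ 0.068 -0.    -0.142] [[0.0, 1.0, 0.0], [-0.96, 0.0, -0.26], [-0.26, -0.0, 0.96]]
```

```bash
python3 - <<'E'
from h import *
print(rel([.52,.29,.22],[180,0,98.4]))
E
```

```text
(array([-0.,  0., 67.]), array([-43.01, -21.33,   1.13]))
```

```bash
python3 -m creep '[[[0,0,10,-6,-3,0,8.5],[0,0,20,-12,-6,0.5,8.5],[0,0,30,-18,-9,1,8.5],[0,0,40,-24,-12,1.1,8.5],[0,0,50,-30,-15,1.1,8.5],[0,0,60,-36,-18,1.1,8.5],[0,0,67,-43,-21.3,1.1,8.5],[0,0,67,-43,-21.3,1.1,8.5],[0,0,67,-43,-21.3,1.1,8.5],[0,0,67,-43,-21.3,1.1,8.5],[0,0,67,-43,-21.3,1.1,8.5]]]'
python3 - <<'E'
from h import *
t=grab('top');w=grab('wrist','w1.png');print(bot.observe()['joints'])
for n,d in (('t',t),('w',w)):
    for c,st in reds(d,40): print(n,c,st,np.round(atz(d,c,.064),4))
E
```

```text
t: 2.82
tool_pos: [0.5192, 0.2913, 0.2203]
ee_rot: [-180.0, -0.0, 98.5]
force: [-0.2, 0.4, 0.1]
width: 0.0851
grasp_force: 0.0
[-49.15510057  22.51343752  21.83241138  98.13643327  -9.37015411
  61.14893979 -15.80534246]
t [541.1  77.5] [14, 14, 156] [ 1.0956 -0.5511  0.064 ]
t [523.8  78.1] [15, 13, 158] [ 1.0924 -0.501   0.064 ]
t [558.8  78.9] [15, 13, 151] [ 1.0925 -0.6022  0.064 ]
t [247.  255.6] [16, 16, 191] [0.557  0.2714 0.064 ]
t [254.8 298.9] [15, 15, 179] [0.4414 0.2452 0.064 ]
w [405.2  78.5] [66, 70, 3562] [0.5599 0.398  0.064 ]
w [370.3 252.3] [60, 56, 2560] [0.5585 0.2724 0.064 ]
w [214.1 260.6] [59, 56, 2387] [0.4413 0.2481 0.064 ]
```

View pics/w1.png

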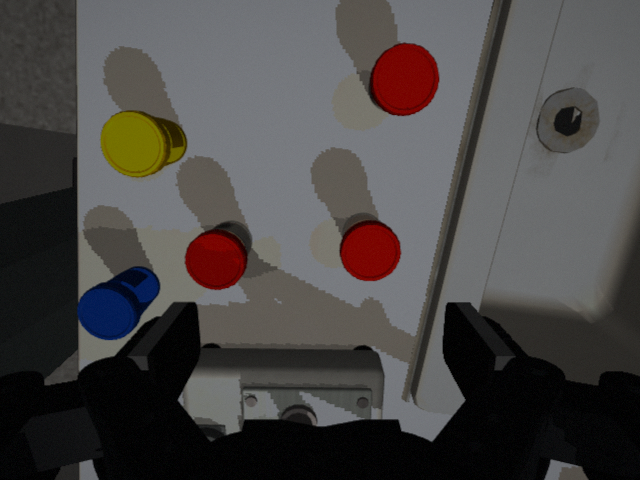

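The wrist view shows the red cups at (405,79), (370,252) and (214,261), and they agree with the top view within about 4 mm. Yellow and blue are the look-alikes. Next I'll look at the shaker from above.

```bash
python3 -m creep '[[[0,0,0,-5,0.5,-5,8.5],[0,0,0,-11,1,-8,8.5],[0,0,0,-17,2,-8,8.5],[0,0,0,-23,4,-8,8.5],[0,0,0,-29,6,-8,8.5],[0,0,0,-35,7.5,-8,8.5],[0,0,0,-35,7.5,-8,8.5],[0,0,0,-35,7.5,-8,8.5],[0,0,0,-35,7.5,-8,8.5]]]'
python3 - <<'E'
from h import *
w=grab('wrist','w2.png')
for t in ['lock_nut','keeper','start_button_top','pin_grip','keeper_hinge','nut_top','shaker']:
    print(t,[(np.round(r['box'],0).tolist(),round(r['p'],2)) for r in cams.look_for(w,t)][:3])
o=np.array([.541,-.0235]);p=np.radians(8.4);R=np.array([[np.cos(p),-np.sin(p)],[np.sin(p),np.cos(p)]])
for y in (.136,.081,.027,-.027,-.081,-.167):
    q=o+R@[0,y];print(y,np.round(proj(w,[*q,.080 if abs(y)<.1 else .15 if y>0 else .1835]),0))
import pickle;pickle.dump(w,open('w2.pkl','wb'))
E
```

```text
t: 4.05
tool_pos: [0.6451, -0.0429, 0.3003]
ee_rot: [180.0, -0.0, 98.5]
force: [-0.6, 0.4, -0.7]
width: 0.0852
grasp_force: 0.0
lock_nut [([203.0, 394.0, 42.0, 78.0], 0.61)]
keeper [([409.0, 111.0, 402.0, 222.0], 0.63)]
start_button_top [([109.0, 40.0, 38.0, 39.0], 0.95), ([203.0, 395.0, 49.0, 78.0], 0.18)]
pin_grip []
keeper_hinge [([345.0, 217.0, 521.0, 434.0], 0.8)]
nut_top [([205.0, 396.0, 49.0, 75.0], 0.77)]
shaker [([346.0, 218.0, 524.0, 434.0], 0.89)]
0.136 [163. -44.]
0.081 [202.  67.]
0.027 [206. 135.]
-0.027 [211. 197.]
-0.081 [214. 255.]
-0.167 [187. 408.]
```

View pics/w2.png

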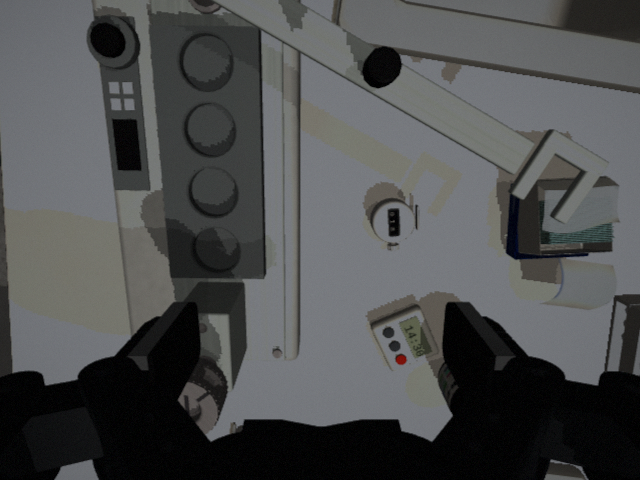

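The wrist view shows the nest rims at about (207,62), (211,129), (214,191) and (216,248). The knob is at (382,67), the button at (109,40), and the nut sits partly behind a finger at (200,400).

```bash
python3 - <<'E'
from h import *
import pickle;w=pickle.load(open('w2.pkl','rb'))
g=cv2.cvtColor(w['pixels'],cv2.COLOR_RGB2GRAY)
pts=[]
for y,(u,v) in zip((.081,.027,-.027,-.081),((207,62),(211,129),(214,191),(216,248))):
    p=atz(w,(u,v),.08);pts.append(p);print(np.round(p,4))
P=np.array(pts)[:,:2];ys=np.array([.081,.027,-.027,-.081])
o=P.mean(0);d=(ys[:,None]*(P-o)).sum(0)/(ys**2).sum();print(o,np.linalg.norm(d),np.degrees(np.arctan2(-d[0],d[1])))
# rim check crop
c=cv2.resize(w['pixels'][0:300,150:280],None,fx=2,fy=2)
for q in P:
  th=np.linspace(0,2*np.pi,60)
  e=np.array([proj(w,[q[0]+.022*np.cos(a),q[1]+.022*np.sin(a),.08]) for a in th])
  cv2.polylines(c,[np.int32((e-[150,0])*2)],True,(255,0,0),1)
cv2.imwrite('pics/w2c.png',c[...,::-1])
print('button',atz(w,(109,40),.06),'knob top',atz(w,(382,66),.178))
print(rel([.558,.272,.15],[180,0,98.4]))
E
```

```text
[0.5333 0.061  0.08  ]
[0.5407 0.0084 0.08  ]
[ 0.5476 -0.0444  0.08  ]
[ 0.5537 -0.0969  0.08  ]
[ 0.54382525 -0.01795974] 0.9827860303784743 7.356688765106598
button [0.4435337  0.06809025 0.06      ] knob top [0.66458303 0.06406439 0.178     ]
(array([ 0.01, -0.  ,  0.02]), array([32.6 , -3.99, 15.04]))
```

View pics/w2c.png

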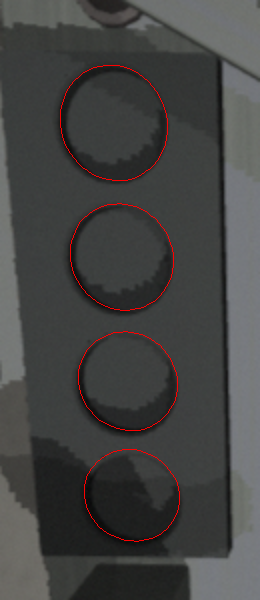

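```bash
python3 -m creep '[[[0,0,0,6,-1,0,8.5],[0,0,0,12,-2,3,8.5],[0,0,0,18,-3,7,8.5],[0,0,0,24,-4,11,8.5],[0,0,0,30,-4,15,8.5],[0,0,0,32.6,-4,18,8.5],[0,0,0,32.6,-4,22,8.5],[0,0,0,32.6,-4,26,8.5],[0,0,0,32.6,-4,26,8.5],[0,0,0,32.6,-4,26,8.5],[0,0,0,32.6,-4,26,4],[0,0,0,32.6,-4,26,4],[0,0,0,32.6,-4,26,4],[0,0,0,32.6,-4,26,4],[0,0,0,32.6,-4,26,4]]]'
python3 - <<'E'
from h import *
x,R,s=pose()
w=grab('wrist')
print([(c,st,np.round(atz(w,c,.062),4)) for c,st in reds(w,300)])
print(rel([.554,-.098,.20],[180,0,97.6]))
E
```

```text
t: 6.32
tool_pos: [0.5587, 0.272, 0.0416]
ee_rot: [179.9, -0.0, 98.4]
force: [-2.3, -0.4, 11.6]
width: 0.0442
grasp_force: 59.3
[(array([314.4, 341. ]), [132, 124, 11455], array([0.5553, 0.2702, 0.062 ])), (array([ 11.6, 368.6]), [30, 95, 1870], array([0.4556, 0.2451, 0.062 ]))]
(array([ 0.08, -0.05,  0.8 ]), array([-36.53,  -5.85, -15.88]))
```

```bash
python3 -m creep '[[[0,0,0,0,0,-5,4],[0,0,0,0,0,-11,4],[0,0,0,0,0,-17,4],[0,0,0,-5,-1,-20,4],[0,0,0,-11,-2,-20,4],[0,0,0,-17,-3,-20,4],[0,0,0,-23,-4,-20,4],[0,0,-0.4,-29,-5,-20,4],[0,0,-0.8,-35,-5.8,-20,4],[0,0,-0.8,-36.5,-5.8,-20,4],[0,0,-0.8,-36.5,-5.8,-18,4],[0,0,-0.8,-36.5,-5.8,-15.8,4],[0,0,-0.8,-36.5,-5.8,-15.8,4],[0,0,-0.8,-36.5,-5.8,-15.8,4]]]'
python3 - <<'E'
from h import *
w=grab('wrist','w3.png');x,R,s=pose();print(s['width'],s['grasp_force'])
print([(c,st,np.round(atz(w,c,x[2]+.021),4)) for c,st in reds(w,300)])
print(rel([.554,-.098,.110],[180,0,97.6]))
E
```

```text
t: 8.12
tool_pos: [0.5544, -0.0976, 0.1992]
ee_rot: [180.0, 0.0, 99.2]
force: [0.1, 0.7, -0.3]
width: 0.0445
grasp_force: 61.4
0.044871194563583995 61.361002922058105
[(array([316.7, 339.2]), [134, 125, 12417], array([ 0.5516, -0.0983,  0.2204]))]
(array([0.07, 0.01, 1.62]), array([-0.02, -0.07,  8.94]))
```

View pics/w3.png

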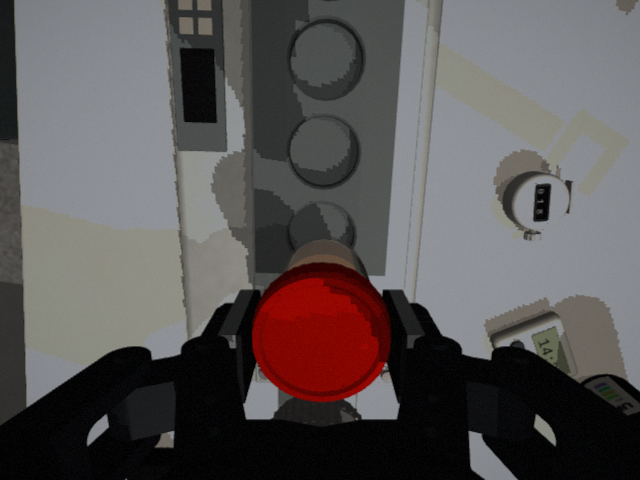

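```bash
python3 - <<'E'
from h import *
w=grab('wrist');x,R,s=pose()
for uv in ((326,60),(323,151),(321,230)): print(np.round(atz(w,uv,.08),4))
print(x,[np.round(proj(w,[*x[:2],x[2]+h]),1) for h in (-.03,.024,.03)])
E
```

```text
[0.5392 0.0068 0.08  ]
[ 0.5459 -0.0454  0.08  ]
[ 0.5529 -0.0959  0.08  ]
[ 0.55450705 -0.09775915  0.19933254] [array([324.1, 282.4]), array([325.5, 343.3]), array([325.7, 353.2])]
```

```bash
python3 -m creep '[[[0,0,1.5,0,0,3,4],[0,0,1.5,0,0,6,4],[0,0,1.5,0,0,7,4],[0,0,1.5,0,0,7.8,4],[0,0,1.5,0,0,8.4,4],[0,0,1.5,0,0,8.8,4],[0,0,1.5,0,0,8.8,4],[0,0,1.5,0,0,8.8,4]]]'
```

```text
t: 9.22
tool_pos: [0.5542, -0.0979, 0.1106]
ee_rot: [180.0, 0.0, 97.7]
force: [0.7, -0.3, -0.8]
width: 0.0447
grasp_force: 61.4
```

```bash
python3 -m creep '[[[0,0,0,0,0,0.1,4.8],[0,0,0,0,0,0.1,6],[0,0,0,0,0,0.1,8.5],[0,0,0,0,0,0.1,8.5],[0,0,0,0,0,-5,8.5],[0,0,0,0,0,-10,8.5],[0,0,0,4,0,-11,8.5],[0,0,0,10,0,-11,8.5],[0,0,0,10,0,-11,8.5],[0,0,0,10,0,-11,8.5]]]'
python3 - <<'E'
from h import *
w=grab('wrist');t=grab('top');x,R,s=pose()
print(x,[(c,st,np.round(atz(w,c,.134),4)) for c,st in reds(w,300)])
print([(c,st,np.round(atz(t,c,.064 if c[0]<300 else .132),4)) for c,st in reds(t,60)])
print(rel([.4425,.247,.20],[180,0,97.6]))
E
```

```text
t: 10.48
tool_pos: [0.5406, 0.001, 0.2204]
ee_rot: [180.0, 0.0, 97.7]
force: [0.4, -1.7, 0.9]
width: 0.0851
grasp_force: 0.0
[5.40673383e-01 1.00451715e-04 2.20308476e-01] [(array([323.5, 393.8]), [70, 59, 3210], array([ 0.554 , -0.0967,  0.134 ]))]
[(array([541.1,  77.4]), [14, 14, 155], array([ 1.0576, -0.5189,  0.132 ])), (array([523.8,  78. ]), [15, 13, 157], array([ 1.0546, -0.4713,  0.132 ])), (array([558.9,  79. ]), [15, 13, 149], array([ 1.0541, -0.5675,  0.132 ])), (array([200.8, 254. ]), [15, 15, 184], array([0.5586, 0.3958, 0.064 ])), (array([254.2, 298.9]), [16, 15, 187], array([0.4413, 0.2468, 0.064 ]))]
(array([-0.  ,  0.03,  0.01]), array([25.77, -6.46,  2.02]))
```

```bash
python3 -m creep '[[[0,0,0,6,-1.5,-1,8.5],[0,0,0,12,-3,-1,8.5],[0,0,0,18,-5,0,8.5],[0,0,0,24,-6.4,2,8.5],[0,0,0,25.8,-6.4,6,8.5],[0,0,0,25.8,-6.4,11,8.5],[0,0,0,25.8,-6.4,16,8.5],[0,0,0,25.8,-6.4,18,8.5],[0,0,0,25.8,-6.4,18,8.5],[0,0,0,25.8,-6.4,18,8.5],[0,0,0,25.8,-6.4,18,4],[0,0,0,25.8,-6.4,18,4],[0,0,0,25.8,-6.4,18,4],[0,0,0,25.8,-6.4,18,4],[0,0,0,25.8,-6.4,16,4],[0,0,0,25.8,-6.4,10,4],[0,0,0,25.8,-6.4,4,4],[0,0,0,25.8,-6.4,-2,4],[0,0,0,25.8,-6.4,-2,4],[0,0,0,25.8,-6.4,-2,4]]]'
python3 - <<'E'
from h import *
w=grab('wrist');x,R,s=pose()
print(x,[(c,st,np.round(atz(w,c,x[2]+.021),4)) for c,st in reds(w,300)])
print(rel([.5475,-.045,.1105],[180,0,97.6]))
E
```

```text
t: 13.08
tool_pos: [0.4423, 0.2483, 0.2401]
ee_rot: [-180.0, -0.0, 97.7]
force: [-0.4, -1.2, 0.6]
width: 0.0453
grasp_force: 61.4
[0.4421162  0.24811494 0.23949274] [(array([516. ,  32.9]), [63, 69, 3454], array([0.481 , 0.3461, 0.2605])), (array([317.4, 343.1]), [135, 124, 12529], array([0.44  , 0.2459, 0.2605]))]
(array([-0.06,  0.03,  0.11]), array([-30.45,   6.53,  12.91]))
```

```bash
python3 -m creep '[[[0,0,0,-6,1.5,0,4],[0,0,0,-12,3,0,4],[0,0,0,-18,4.5,0,4],[0,0,0,-24,6,0,4],[0,0,0,-30,6.5,0,4],[0,0,0,-30.4,6.5,2,4],[0,0,0,-30.4,6.5,5,4],[0,0,0,-30.4,6.5,8,4],[0,0,0,-30.4,6.5,8.5,4],[0,0,0,-30.4,6.5,9.5,4],[0,0,0,-30.4,6.5,10.5,4],[0,0,0,-30.4,6.5,11.5,4],[0,0,0,-30.4,6.5,12.3,4],[0,0,0,-30.4,6.5,12.9,4],[0,0,0,-30.4,6.5,12.9,4],[0,0,0,-30.4,6.5,12.9,4]]]'
```

```text
t: 15.12
tool_pos: [0.5479, -0.0443, 0.1115]
ee_rot: [180.0, 0.0, 97.7]
force: [-1.0, 0.1, -0.1]
width: 0.0447
grasp_force: 61.4
```

```bash
python3 -m creep '[[[0,0,0,0,0,0.2,4.8],[0,0,0,0,0,0.2,6],[0,0,0,0,0,0.2,8.5],[0,0,0,0,0,0.2,8.5],[0,0,0,0,0,-5,8.5],[0,0,0,0,0,-10,8.5],[0,0,0,4,0,-12,8.5],[0,0,0,10,0,-12,8.5],[0,0,0,16,0,-12,8.5],[0,0,0,22,0,-12,8.5],[0,0,0,22,0,-12,8.5],[0,0,0,22,0,-12,8.5]]]'
python3 - <<'E'
from h import *
t=grab('top');w=grab('wrist');x,R,s=pose()
print(x,[(c,st,np.round(atz(t,c,.064 if c[0]<300 else .132),4)) for c,st in reds(t,60)])
print([(c,st,np.round(atz(w,c,.062),4)) for c,st in reds(w,300)])
print(rel([.5605,.397,.0405],[180,0,97.6]))
E
```

```text
t: 16.62
tool_pos: [0.5183, 0.1734, 0.2313]
ee_rot: [180.0, 0.0, 97.7]
force: [0.6, -0.3, -0.4]
width: 0.085
grasp_force: 0.0
[0.51857703 0.17252272 0.23138235] [(array([541.1,  77.4]), [15, 14, 156], array([ 1.0576, -0.5189,  0.132 ])), (array([523.8,  78. ]), [15, 13, 157], array([ 1.0546, -0.4713,  0.132 ])), (array([558.8,  79. ]), [15, 14, 152], array([ 1.0541, -0.5672,  0.132 ])), (array([200.8, 254. ]), [15, 15, 187], array([0.5586, 0.3958, 0.064 ])), (array([387.5, 256.3]), [16, 17, 211], array([ 0.5529, -0.098 ,  0.132 ])), (array([367.1, 258.5]), [17, 16, 219], array([ 0.5461, -0.0458,  0.132 ]))]
[]
(array([ 0.01,  0.02, -0.  ]), array([21.7 ,  7.12, 19.08]))
```

```bash
python3 -m creep '[[[0,0,0,6,2,0,8.5],[0,0,0,12,4,1,8.5],[0,0,0,18,6,3,8.5],[0,0,0,21.7,7.1,6,8.5],[0,0,0,21.7,7.1,11,8.5],[0,0,0,21.7,7.1,16,8.5],[0,0,0,21.7,7.1,19.1,8.5],[0,0,0,21.7,7.1,19.1,8.5],[0,0,0,21.7,7.1,19.1,8.5],[0,0,0,21.7,7.1,19.1,4],[0,0,0,21.7,7.1,19.1,4],[0,0,0,21.7,7.1,19.1,4],[0,0,0,21.7,7.1,19.1,4],[0,0,0,21.7,7.1,17,4],[0,0,0,21.7,7.1,11,4],[0,0,0,21.7,7.1,5,4],[0,0,0,21.7,7.1,-1,4],[0,0,0,21.7,7.1,-1,4],[0,0,0,21.7,7.1,-1,4]]]'
python3 - <<'E'
from h import *
w=grab('wrist');x,R,s=pose()
print(x,[(c,st) for c,st in reds(w,300)])
print(rel([.541,.0075,.1105],[180,0,97.6]))
E
```

```text
t: 19.1
tool_pos: [0.5594, 0.3983, 0.2419]
ee_rot: [180.0, -0.0, 97.7]
force: [-0.4, 0.2, -0.9]
width: 0.0448
grasp_force: 61.4
[0.5591521  0.39812265 0.24094099] [(array([315.5, 344.7]), [132, 123, 11408])]
(array([-0.05,  0.03,  0.1 ]), array([-38.46,  -7.02,  13.07]))
```

```bash
python3 -m creep '[[[0,0,0,-6,-1.5,0,4],[0,0,0,-12,-3,0,4],[0,0,0,-18,-4.5,0,4],[0,0,0,-24,-6,0,4],[0,0,0,-30,-7,0,4],[0,0,0,-36,-7,0,4],[0,0,0,-38.3,-7,0,4],[0,0,0,-38.3,-7,3,4],[0,0,0,-38.3,-7,7,4],[0,0,0,-38.3,-7,8.5,4],[0,0,0,-38.3,-7,9.5,4],[0,0,0,-38.3,-7,10.5,4],[0,0,0,-38.3,-7,11.5,4],[0,0,0,-38.3,-7,12.3,4],[0,0,0,-38.3,-7,13,4],[0,0,0,-38.3,-7,13,4],[0,0,0,-38.3,-7,13,4]]]'
```

```text
t: 21.28
tool_pos: [0.5417, 0.0094, 0.1115]
ee_rot: [180.0, 0.0, 97.7]
force: [-0.1, -0.3, 0.9]
width: 0.0446
grasp_force: 61.4
```

```bash
python3 -m creep '[[[0,0,0,0,0,0.2,4.8],[0,0,0,0,0,0.2,6],[0,0,0,0,0,0.2,8.5],[0,0,0,0,0,0.2,8.5],[0,0,0,0,0,-5,8.5],[0,0,10,0,2,-11,8.5],[0,0,20,0,4,-13,8.5],[0,0,30,0,6,-13,8.5],[0,0,40,0,8,-13,8.5],[0,0,50,0,8,-13,8.5],[0,0,60,0,8,-13,8.5],[0,0,60,0,8,-13,8.5],[0,0,60,0,8,-13,8.5]]]'
python3 - <<'E'
from h import *
t=grab('top');w=grab('wrist','w4.png');x,R,s=pose()
print(x,R.as_euler('xyz',degrees=True),s['joints'],[(c,np.round(atz(t,c,.132),4)) for c,st in reds(t,60) if c[0]<400])
for th in ['keeper','keeper_knob','lock_nut']:
    print(th,[(np.round(r['box'],0).tolist(),round(r['p'],2)) for r in cams.look_for(w,th)][:3])
for p in ([.665,.063,.179],[.665,.063,.149],[.5255,.1155,.154]): print(proj(w,p))
E
```

```text
t: 22.9
tool_pos: [0.6208, 0.0202, 0.2413]
ee_rot: [180.0, 0.0, 37.9]
force: [-0.6, -0.3, 0.5]
width: 0.0851
grasp_force: 0.0
[0.62079512 0.02011378 0.24139465] [-1.79996314e+02 -1.05224900e-02  3.78549315e+01] [-38.44392326  29.51166595  47.33577919  93.61558609 -23.1544191
  67.16315301 -37.80897276] [(array([387.5, 256.2]), array([ 0.5532, -0.098 ,  0.132 ])), (array([369.4, 259. ]), array([ 0.5449, -0.0517,  0.132 ]))]
keeper [([314.0, 147.0, 482.0, 294.0], 0.67)]
keeper_knob [([314.0, 147.0, 480.0, 293.0], 0.7)]
lock_nut [([314.0, 241.0, 480.0, 479.0], 0.52), ([313.0, 147.0, 476.0, 294.0], 0.51)]
[309.4129007  136.93147736]
[310.89752623 135.79548942]
[ 97.54179955 271.08797699]
```

View pics/w4.png

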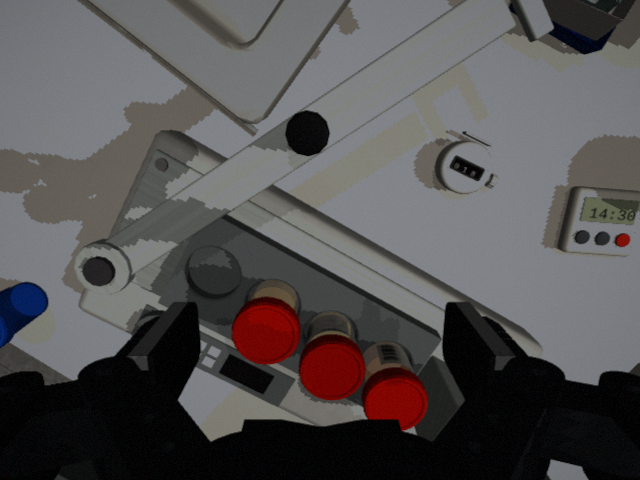

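The wrist view shows all three cups seated, with lids at (266,333), (332,367) and (395,398). The knob at (308,133) and hub at (98,269) match my predictions within 4 px.

```bash
python3 - <<'E'
from h import *
print(rel([.6655,.0635,.155],[180,0,159]))
E
```

```text
(array([ 1.0000e-02, -1.0000e-02, -1.2124e+02]), array([ 6.19, -0.7 ,  8.64]))
```

```bash
python3 -m creep '[[[0,0,-10,1,0,0,8.5],[0,0,-20,2,-0.2,0,8.5],[0,0,-30,3,-0.4,0,8.5],[0,0,-40,4,-0.6,0,8.5],[0,0,-50,5,-0.7,0,8.5],[0,0,-60,6.2,-0.7,0,8.5],[0,0,-70,6.2,-0.7,0,8],[0,0,-80,6.2,-0.7,0,7],[0,0,-90,6.2,-0.7,0,6],[0,0,-100,6.2,-0.7,0,5],[0,0,-110,6.2,-0.7,0,5],[0,0,-121,6.2,-0.7,0,5],[0,0,-121,6.2,-0.7,3,5],[0,0,-121,6.2,-0.7,6,5],[0,0,-121,6.2,-0.7,8.6,5],[0,0,-121,6.2,-0.7,8.6,5],[0,0,-121,6.2,-0.7,8.6,2.8],[0,0,-121,6.2,-0.7,8.6,2.8],[0,0,-121,6.2,-0.7,8.6,2.8]]]'
python3 - <<'E'
from h import *
x,R,s=pose();print(x,R.as_euler('xyz',degrees=True),s['joints'],s['grasp_force'])
h=np.array([.5255,.1155]);r=x[:2]-h;print(np.linalg.norm(r),np.degrees(np.arctan2(r[1],r[0])))
a0=np.degrees(np.arctan2(r[1],r[0]))
y0=R.as_euler('xyz',degrees=True)[2]
for d in list(range(0,64,8))+[62.4]:
    a=np.radians(a0-d);p=h+.150*np.array([np.cos(a),np.sin(a)])
    print(d,rel([*p,.155],[180,0,y0-d]))
E
```

```text
t: 25.52
tool_pos: [0.6659, 0.0636, 0.1562]
ee_rot: [180.0, 0.1, 158.7]
force: [-0.8, -0.2, 0.7]
width: 0.0281
grasp_force: 0.0
[0.6658942  0.06361954 0.15615342] [1.79967999e+02 5.55546373e-02 1.58707170e+02] [-20.43984048  33.43479221  17.70773314  89.98981956 -11.36599483
  58.28638203  69.20840667] 0.0
0.14967335723391745 -20.280997845884023
0 (array([0.03, 0.06, 0.  ]), array([-0.03,  0.  ,  0.12]))
8 (array([0.04, 0.05, 8.  ]), array([ 0.08, -2.09,  0.11]))
16 (array([ 0.04,  0.05, 16.  ]), array([ 0.48, -4.14,  0.11]))
24 (array([ 0.04,  0.05, 24.  ]), array([ 1.16, -6.12,  0.11]))
32 (array([ 0.05,  0.05, 32.  ]), array([ 2.11, -7.99,  0.11]))
40 (array([ 0.05,  0.04, 40.  ]), array([ 3.31, -9.7 ,  0.11]))
48 (array([5.0e-02, 4.0e-02, 4.8e+01]), array([  4.73, -11.23,   0.1 ]))
56 (array([6.0e-02, 4.0e-02, 5.6e+01]), array([  6.36, -12.55,   0.1 ]))
62.4 (array([6.00e-02, 3.00e-02, 6.24e+01]), array([  7.78, -13.43,   0.1 ]))
```

```bash
python3 -m creep '[[[0,0,4,0,-1,0,2.8],[0,0,8,0.1,-2.1,0,2.8],[0,0,12,0.3,-3.1,0,2.8],[0,0,16,0.5,-4.1,0,2.8],[0,0,20,0.8,-5.1,0,2.8],[0,0,24,1.2,-6.1,0,2.8],[0,0,28,1.6,-7.1,0,2.8],[0,0,32,2.1,-8,0,2.8],[0,0,36,2.7,-8.8,0,2.8],[0,0,40,3.3,-9.7,0,2.8],[0,0,44,4,-10.5,0,2.8],[0,0,48,4.7,-11.2,0,2.8],[0,0,52,5.5,-11.9,0,2.8],[0,0,56,6.4,-12.6,0,2.8],[0,0,58,6.8,-12.9,0,2.8],[0,0,58,6.8,-12.9,0,2.8]]]'
python3 - <<'E'
from h import *
x,R,s=pose();print(x,R.as_euler('xyz',degrees=True),s['joints'],s['grasp_force'],s['force'])
E
```

```text
t: 27.52
tool_pos: [0.5555, -0.0318, 0.1556]
ee_rot: [180.0, 0.0, 100.7]
force: [1.2, -0.1, 0.1]
width: 0.0284
grasp_force: 0.0
[ 0.55550247 -0.0318031   0.15560141] [1.79975324e+02 7.60948447e-04 1.00740992e+02] [-26.36608517  24.8863575   33.44421469 107.34926725 -16.95842081
  52.7001648   25.76684403] 0.0 [ 1.19940025 -0.10357693  0.08638932]
```

```bash
python3 -m creep '[[[0,0,2,0.2,-0.3,0,2.8],[0,0,3,0.2,-0.6,0,2.8],[0,0,3,0.2,-0.8,0,2.8],[0,0,3,0.2,-1,0,2.8],[0,0,3,0.2,-1.1,0,2.8],[0,0,3,0.2,-1.2,0,2.8],[0,0,3,0.2,-1.2,0,2.8]]]'
```

```text
t: 28.4
tool_pos: [0.5429, -0.0321, 0.1552]
ee_rot: [-180.0, -0.0, 97.7]
force: [-0.2, -0.4, 0.3]
width: 0.0282
grasp_force: 0.0
```

```bash
python3 -m creep '[[[0,0,0,0,-0.15,0,2.8],[0,0,0,0,-0.3,0,2.8],[0,0,0,0,-0.4,0,2.8],[0,0,0,0,-0.4,0,2.8]]]'; python3 -m creep '[[[0,0,0,0,-0.1,0,2.8],[0,0,0,0,-0.2,0,2.8],[0,0,0,0,-0.2,0,2.8]]]'
```

```text
t: 28.9
tool_pos: [0.5411, -0.0324, 0.1555]
ee_rot: [179.8, 0.1, 97.7]
force: [18.3, -0.5, -12.3]
width: 0.0282
grasp_force: 8.9
t: 29.28
tool_pos: [0.5407, -0.0324, 0.1557]
ee_rot: [179.6, 0.1, 97.8]
force: [32.2, 0.8, -23.9]
width: 0.0282
grasp_force: 16.1
```

```bash
python3 -m creep '[[[0,0,0,0,0.6,0,2.8],[0,0,0,0,0.85,0,2.8],[0,0,0,0,0.85,0,4],[0,0,0,0,0.85,-4,4],[0,0,0,0,0.8,-9,8.5],[0,0,0,-5,0.8,-13,8.5],[0,0,0,-10,0.8,-13,8.5],[0,0,0,-12,0.8,-13,8.5],[0,0,0,-12,0.8,-13,8.5],[0,0,0,-12,0.8,-13,8.5]]]'
python3 - <<'E'
from h import *
t=grab('top');w=grab('wrist','w5.png');sc=grab('scene');x,R,s=pose();print(x)
for d in (t,w,sc):
  for th in ['keeper_knob','nut_top','pin_grip']:
    print(th,[(np.round(r['box'],0).tolist(),round(r['p'],2)) for r in cams.look_for(d,th)][:3])
print([(c,st,np.round(atz(w,c,.134),4)) for c,st in reds(w,100)])
for p in ([.565,-.184,.1835],[.545,-.032,.179],[.5474,-.051,.145],[.5613,-.1556,.145],[.5637,-.1735,.145]): print(proj(w,p))
E
```

```text
t: 30.52
tool_pos: [0.5611, -0.1499, 0.2851]
ee_rot: [-180.0, -0.0, 97.7]
force: [0.4, -0.0, -0.2]
width: 0.0851
grasp_force: 0.0
[ 0.56133009 -0.14974262  0.28528347]
keeper_knob [([351.0, 261.0, 111.0, 23.0], 0.97), ([351.0, 270.0, 118.0, 76.0], 0.36)]
nut_top []
pin_grip [([482.0, 298.0, 13.0, 37.0], 0.54), ([353.0, 260.0, 100.0, 26.0], 0.21)]
keeper_knob [([321.0, 134.0, 71.0, 264.0], 0.91), ([303.0, 171.0, 216.0, 333.0], 0.35)]
nut_top [([323.0, 291.0, 86.0, 88.0], 0.89), ([305.0, 169.0, 213.0, 337.0], 0.33)]
pin_grip [([220.0, 372.0, 73.0, 28.0], 0.61), ([321.0, 132.0, 76.0, 264.0], 0.32)]
keeper_knob [([338.0, 255.0, 110.0, 52.0], 0.74)]
nut_top [([377.0, 261.0, 20.0, 20.0], 0.78), ([428.0, 291.0, 26.0, 15.0], 0.21)]
pin_grip [([402.0, 375.0, 30.0, 32.0], 0.73), ([332.0, 290.0, 154.0, 105.0], 0.3), ([340.0, 256.0, 108.0, 49.0], 0.16)]
[(array([346.8,  68. ]), [18, 61, 632], array([ 0.5625, -0.043 ,  0.134 ])), (array([345.2, 148.6]), [17, 55, 604], array([ 0.5693, -0.0951,  0.134 ]))]
[321.94612439 292.25866472]
[323.45504391  30.62008865]
[322.8401592  75.3973899]
[322.13365138 233.94402484]
[322.05514504 258.11368598]
```

View pics/w5.png

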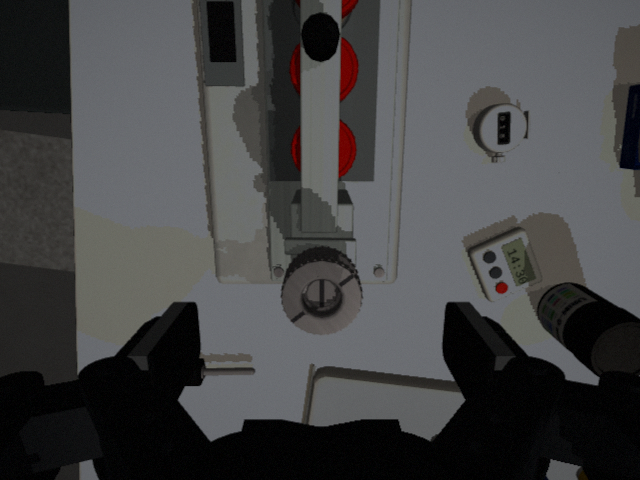

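The bar runs over the cups in line with the shaker, with the knob at (320,36). The nut is at (322,297), its dark line running from (290,318) to (355,275), and the stud slot is vertical. Next I'll measure the nut angle.

```bash
cat >> h.py <<'E'
NC=np.array([.565,-.184]);PSI=97.6   # shaker y direction, deg
def nutang(d,z,nc=NC,r0=.0145,r1=.0225):
    "angle of dark line relative to shaker y, mod 180 -> (-90,90]; search centre too"
    g=cv2.cvtColor(d['pixels'],cv2.COLOR_RGB2GRAY).astype('float32')
    best=None
    rs=np.linspace(r0,r1,9);th=np.arange(0,360,1.)
    for dx in np.arange(-.004,.0041,.001):
      for dy in np.arange(-.004,.0041,.001):
        P=np.array([[nc[0]+dx+r*np.cos(np.radians(a)),nc[1]+dy+r*np.sin(np.radians(a)),z] for a in th for r in rs])
        K,R,t=cam(d);q=(K@(R@P.T+t[:,None]));q=(q[:2]/q[2]).astype('float32')
        v=cv2.remap(g,q[0].reshape(1,-1),q[1].reshape(1,-1),cv2.INTER_LINEAR).reshape(len(th),len(rs)).mean(1)
        v=v-cv2.blur(np.tile(v,3).reshape(1,-1),(61,1))[0,360:720]
        k=np.ones(5)/5; vs=np.convolve(np.tile(v,3),k,'same')[360:720]
        pr=np.maximum(vs[:180],vs[180:]);i=pr.argmin()
        if best is None or pr[i]<best[0]: best=(pr[i],i,dx,dy)
    a=(best[1]-PSI+90)%180-90
    return a,best
E
python3 - <<'E'
from h import *
w=grab('wrist')
for z in (.186,.189,.193): print(z,nutang(w,z))
x,R,s=pose();print(s['joints'])
# bar direction: centre between edges rows
g=cv2.cvtColor(w['pixels'],cv2.COLOR_RGB2GRAY).astype(int)
print(rel([*NC,.157],None))
c=cv2.resize(w['pixels'][0:350,240:400],None,fx=1.7,fy=1.7);
a,b=[proj(w,[.5266+.0,.1163,.145])]*2
for sg in (-1,1):
  P=[[.5266+.132*L+.991*sg*.013,.1163-.991*L+.132*sg*.013,.145] for L in (.1,.3)]
  e=[np.int32((proj(w,p)-[240,0])*1.7) for p in P];cv2.line(c,tuple(map(int,e[0])),tuple(map(int,e[1])),(0,255,0),1)
cv2.imwrite('pics/w5c.png',c[...,::-1])
E
```

```text
0.186 (np.float64(-50.599999999999994), (np.float64(-37.6804557800293), np.int64(47), np.float64(0.0), np.float64(-0.003)))
0.189 (np.float64(-50.599999999999994), (np.float64(-39.0597900390625), np.int64(47), np.float64(0.0), np.float64(-0.002)))
0.193 (np.float64(-50.599999999999994), (np.float64(-39.032089996337895), np.int64(47), np.float64(-0.001), np.float64(-0.001)))
[-19.20068955  20.01770591  39.98364314  96.29729853 -13.65360922
  68.66385325  31.78601794]
(array([0., 0., 0.]), array([-3.34, -0.08, 12.83]))
```

View pics/w5c.png

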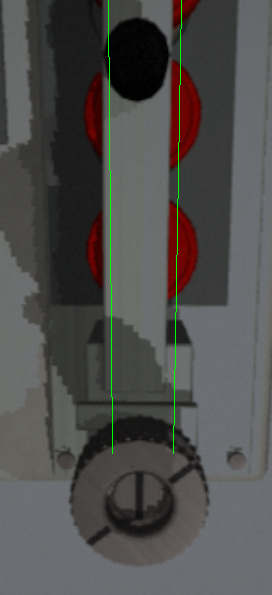

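```bash
python3 -m creep '[[[0,0,-10,-1,0.1,0,8.5],[0,0,-20,-2,0.1,0,8.5],[0,0,-30,-3.4,0.1,1,8.5],[0,0,-40,-3.4,0.1,2,8.5],[0,0,-50,-3.4,0.1,3,8],[0,0,-60,-3.4,0.1,4,7.5],[0,0,-70,-3.4,0.1,5,7],[0,0,-80,-3.4,0.1,6,7],[0,0,-90,-3.4,0.1,7,7],[0,0,-100,-3.4,0.1,8,7],[0,0,-100,-3.4,0.1,10,7],[0,0,-100,-3.4,0.1,12,7],[0,0,-100,-3.4,0.1,12.8,7],[0,0,-100,-3.4,0.1,12.8,7],[0,0,-100,-3.4,0.1,12.8,4.5],[0,0,-100,-3.4,0.1,12.8,4.5],[0,0,-100,-3.4,0.1,12.8,4.5],[0,0,-100,-3.4,0.1,12.8,4.5]]]'; python3 -c "
from h import *
x,R,s=pose();print(s['joints'],R.inv().apply(s['force']),s['ft_torque'])"
```

```text
t: 33.42
tool_pos: [0.5673, -0.1846, 0.1584]
ee_rot: [-180.0, 0.1, -162.3]
force: [-1.7, -0.1, 5.9]
width: 0.0486
grasp_force: 60.8
[  0.81647202  26.30498232  18.52370076 101.11581018 -10.0171655
  54.09870611 131.13699328] [ 1.67032863  0.45001605 -5.88139614] [0.02739573 0.330345   0.01786803]
```

```bash
python3 -m creep '[[[0,0,10,0,0,0.02,4.5],[0,0,20,0,0,0.04,4.5],[0,0,30,0,0,0.07,4.5],[0,0,40,0,0,0.09,4.5],[0,0,50,0,0,0.11,4.5],[0,0,60,0,0,0.13,4.5],[0,0,70,0,0,0.16,4.5],[0,0,80,0,0,0.18,4.5],[0,0,90,0,0,0.2,4.5],[0,0,100,0,0,0.22,4.5],[0,0,110,0,0,0.24,4.5],[0,0,120,0,0,0.27,4.5],[0,0,130,0,0,0.29,4.5],[0,0,140,0,0,0.31,4.5],[0,0,150,0,0,0.33,4.5],[0,0,160,0,0,0.36,4.5],[0,0,170,0,0,0.38,4.5],[0,0,180,0,0,0.4,4.5]]]'
python3 -m creep '[[[0,0,10,0,0,0.02,4.5],[0,0,20,0,0,0.04,4.5],[0,0,30,0,0,0.07,4.5],[0,0,40,0,0,0.09,4.5],[0,0,50,0,0,0.11,4.5],[0,0,60,0,0,0.13,4.5],[0,0,65,0,0,0.15,4.5],[0,0,65,0,0,0.15,4.5],[0,0,65,0,0,0.15,4.5]]]'
python3 -c "
from h import *
x,R,s=pose();print(s['joints'],R.inv().apply(s['force']),s['ft_torque'])"
```

```text
t: 35.67
tool_pos: [0.5657, -0.1851, 0.1543]
ee_rot: [-180.0, 0.1, 17.3]
force: [-15.7, -0.5, 13.7]
width: 0.0483
grasp_force: 62.0
t: 36.8
tool_pos: [0.5659, -0.1842, 0.1528]
ee_rot: [-180.0, 0.1, -47.3]
force: [-14.1, 5.9, 17.7]
width: 0.0486
grasp_force: 62.6
[-31.08272219  46.54124119  69.77509606 102.38756186 -47.77652064
  66.99923681 -83.1773887 ] [-13.94154153   6.33901044 -17.70026018] [ 1.13042381  3.15579152 -0.11894175]
```

```bash
python3 -m creep '[[[0,0,0,0,0,0,6],[0,0,0,0,0,0,7],[0,0,0,0,0,0,7],[0,0,0,0,0,-4,7.5],[0,0,-5,0,0,-8,8.5],[0,0,-15,0,0,-10,8.5],[0,0,-25,0,0,-10,8.5],[0,0,-35,0,0,-10,8.5],[0,0,-45,0,0,-10,8.5],[0,0,-55,0,0,-10,8.5],[0,0,-65,0,0,-10,8.5],[0,0,-75,0,0,-10,8.5],[0,0,-85,0,0,-10,8.5],[0,0,-95,0,0,-10,8.5],[0,0,-105,0,0,-10,8.5],[0,0,-115,0,0,-10,8.5],[0,0,-125,0,0,-10,8.5],[0,0,-135,0,0,-10,8.5],[0,0,-145,0,0,-10,8.5],[0,0,-145,0,0,-10,8.5]]]'
python3 - <<'E'
from h import *
w=grab('wrist','w6.png');x,R,s=pose();print(x,R.as_euler('xyz',degrees=True),s['joints'])
for z in (.180,.183,.187): print(z,nutang(w,z))
cv2.imwrite('pics/w6c.png',cv2.resize(w['pixels'][220:400,230:410],None,fx=3,fy=3,interpolation=2)[...,::-1])
E
```

```text
t: 39.3
tool_pos: [0.5668, -0.1846, 0.252]
ee_rot: [180.0, -0.0, 97.6]
force: [-0.1, 0.2, 0.1]
width: 0.0847
grasp_force: 0.0
[ 0.56680377 -0.18456822  0.2519279 ] [ 1.79983264e+02 -3.34573107e-03  9.74589865e+01] [-14.04628231  23.36749669  38.31364879  96.47062043 -15.67528756
  65.61554839  35.97263594]
0.18 (np.float64(64.4), (np.float64(-38.279988861083986), np.int64(162), np.float64(0.0), np.float64(-0.003)))
0.183 (np.float64(64.4), (np.float64(-38.86576385498047), np.int64(162), np.float64(0.0), np.float64(-0.002)))
0.187 (np.float64(63.400000000000006), (np.float64(-39.21409072875977), np.int64(161), np.float64(0.0), np.float64(-0.001)))
```

View pics/w6c.png

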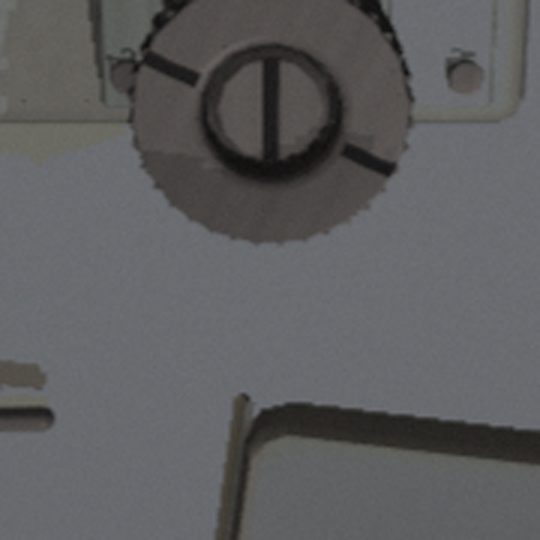

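```bash
python3 -m creep '[[[0,0,-10,0,0,1,8],[0,0,-20,0,0,2,7],[0,0,-30,0,0,3,7],[0,0,-40,0,0,4,7],[0,0,-50,0,0,5,7],[0,0,-60,0,0,5,7],[0,0,-70,0,0,5,7],[0,0,-80,0,0,5,7],[0,0,-90,0,0,5,7],[0,0,-100,0,0,6,7],[0,0,-105,0,0,8,7],[0,0,-105,0,0,9.7,7],[0,0,-105,0,0,9.7,7],[0,0,-105,0,0,9.7,4.5],[0,0,-105,0,0,9.7,4.5],[0,0,-105,0,0,9.7,4.5],[0,0,-105,0,0,9.7,4.5]]]'
python3 -m creep '[[[0,0,10,0,0,0.02,4.5],[0,0,20,0,0,0.04,4.5],[0,0,30,0,0,0.07,4.5],[0,0,40,0,0,0.09,4.5],[0,0,50,0,0,0.11,4.5],[0,0,60,0,0,0.13,4.5],[0,0,70,0,0,0.16,4.5],[0,0,80,0,0,0.18,4.5],[0,0,90,0,0,0.2,4.5],[0,0,100,0,0,0.22,4.5],[0,0,110,0,0,0.24,4.5],[0,0,120,0,0,0.27,4.5],[0,0,130,0,0,0.29,4.5],[0,0,140,0,0,0.31,4.5],[0,0,150,0,0,0.33,4.5],[0,0,160,0,0,0.36,4.5],[0,0,170,0,0,0.38,4.5],[0,0,180,0,0,0.4,4.5]]]'
python3 -m creep '[[[0,0,10,0,0,0.02,4.5],[0,0,20,0,0,0.04,4.5],[0,0,30,0,0,0.07,4.5],[0,0,40,0,0,0.09,4.5],[0,0,50,0,0,0.11,4.5],[0,0,60,0,0,0.13,4.5],[0,0,64,0,0,0.15,4.5],[0,0,64,0,0,0.15,4.5],[0,0,64,0,0,0.15,4.5]]]'
python3 -c "
from h import *
x,R,s=pose();print(s['joints'],R.inv().apply(s['force']),s['ft_torque'])"
```

```text
t: 41.48
tool_pos: [0.5672, -0.1845, 0.1557]
ee_rot: [-180.0, 0.1, -157.3]
force: [-1.5, 0.4, 6.8]
width: 0.0483
grasp_force: 61.2
t: 43.72
tool_pos: [0.5657, -0.1852, 0.1516]
ee_rot: [-180.0, 0.1, 22.3]
force: [-14.9, -1.0, 12.8]
width: 0.0483
grasp_force: 62.0
t: 44.85
tool_pos: [0.5659, -0.1844, 0.1501]
ee_rot: [-180.0, 0.1, -41.4]
force: [-13.6, 5.5, 17.7]
width: 0.0484
grasp_force: 62.6
[-30.5901162   45.85790312  68.53276728 102.49024832 -46.95899685
  66.08443251 -77.84467147] [-13.81329015   4.86047485 -17.72251202] [ 1.08772069  3.09946474 -0.11998356]
```

Release, raise, turn back and look.

```bash
python3 -m creep '[[[0,0,0,0,0,0,6],[0,0,0,0,0,0,7],[0,0,0,0,0,0,7],[0,0,0,0,0,-4,7.5],[0,0,-5,0,0,-8,8.5],[0,0,-15,0,0,-10,8.5],[0,0,-25,0,0,-10,8.5],[0,0,-35,0,0,-10,8.5],[0,0,-45,0,0,-10,8.5],[0,0,-55,0,0,-10,8.5],[0,0,-65,0,0,-10,8.5],[0,0,-75,0,0,-10,8.5],[0,0,-85,0,0,-10,8.5],[0,0,-95,0,0,-10,8.5],[0,0,-105,0,0,-10,8.5],[0,0,-115,0,0,-10,8.5],[0,0,-125,0,0,-10,8.5],[0,0,-135,0,0,-10,8.5],[0,0,-139,0,0,-10,8.5],[0,0,-139,0,0,-10,8.5]]]'
python3 - <<'E'
from h import *
w=grab('wrist','w7.png');x,R,s=pose();print(x,R.as_euler('xyz',degrees=True),s['joints'])
for z in (.1775,.1815): print(z,nutang(w,z))
sc=grab('scene');b=cams.look_for(sc,'lock_nut')[0]['box'];print(b)
A=cv2.resize(w['pixels'][220:400,230:410],(400,400),interpolation=2)
u,v=377,262
B=cv2.resize(sc['pixels'][v-30:v+30,u-30:u+30],(400,400),interpolation=2)
cv2.imwrite('pics/w7c.png',np.hstack([A,B])[...,::-1])
E
```

```text
t: 47.35
tool_pos: [0.5668, -0.1845, 0.2494]
ee_rot: [180.0, -0.0, 97.7]
force: [-0.1, -1.0, -0.5]
width: 0.085
grasp_force: 0.0
[ 0.56679842 -0.18452001  0.24939065] [1.79991532e+02 2.55910858e-03 9.75816469e+01] [-14.62262741  23.70543229  39.13901117  96.6542515  -16.2058318
  65.42041463  36.54133736]
0.1775 (np.float64(-0.5999999999999943), (np.float64(-36.44846878051758), np.int64(97), np.float64(0.0), np.float64(-0.002)))
0.1815 (np.float64(0.4000000000000057), (np.float64(-35.65193481445313), np.int64(98), np.float64(0.0), np.float64(-0.001)))
[378.5, 266.3, 18.2, 24.4]
```

View pics/w7c.png

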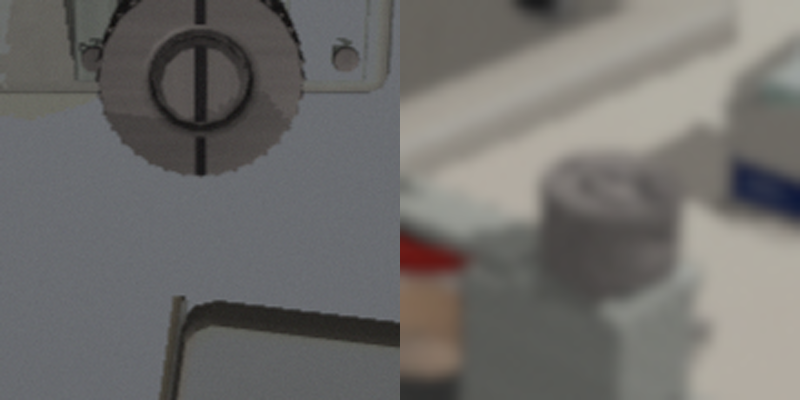

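The nut line lines up with the stud slot, but I can't tell from the view whether the nut is fully down or half a turn up. I'll turn it further against its torque to find out.

```bash
python3 -m creep '[[[0,0,-10,0,0,1,8],[0,0,-20,0,0,2,7],[0,0,-30,0,0,3,7],[0,0,-40,0,0,4,7],[0,0,-50,0,0,5,7],[0,0,-60,0,0,6,7],[0,0,-70,0,0,7,7],[0,0,-75,0,0,8,7],[0,0,-75,0,0,9.6,7],[0,0,-75,0,0,9.6,7],[0,0,-75,0,0,9.6,4.5],[0,0,-75,0,0,9.6,4.5],[0,0,-75,0,0,9.6,4.5],[0,0,-75,0,0,9.6,4.5]]]'
python3 -m creep '[[[0,0,8,0,0,0.02,4.5],[0,0,16,0,0,0.04,4.5],[0,0,16,0,0,0.04,4.5]]]'
python3 -c "
from h import *
x,R,s=pose();print(R.inv().apply(s['force']),s['ft_torque'])"
python3 -m creep '[[[0,0,8,0,0,0.02,4.5],[0,0,16,0,0,0.04,4.5],[0,0,16,0,0,0.04,4.5]]]'
python3 -c "
from h import *
x,R,s=pose();print(R.inv().apply(s['force']),s['ft_torque'])"
```

```text
t: 49.25
tool_pos: [0.567, -0.1849, 0.1541]
ee_rot: [-180.0, 0.1, 172.6]
force: [-2.2, -1.1, 6.0]
width: 0.0483
grasp_force: 61.0
t: 49.62
tool_pos: [0.567, -0.185, 0.1537]
ee_rot: [-180.0, 0.1, 156.5]
force: [-4.5, -2.8, 6.4]
width: 0.0481
grasp_force: 61.2
[ 3.00874626 -4.33912347 -6.42259125] [-0.67390602  0.7916941  -0.12791576]
t: 50.0
tool_pos: [0.5669, -0.1852, 0.1534]
ee_rot: [-180.0, 0.1, 140.5]
force: [-4.0, -3.7, 7.4]
width: 0.0481
grasp_force: 61.3
[ 0.75797815 -5.42999357 -7.38496599] [-0.82766496  0.96164415 -0.099982  ]
```

```bash
python3 -m creep '[[[0,0,8,0,0,0.02,4.5],[0,0,16,0,0,0.04,4.5],[0,0,16,0,0,0.04,4.5]]]'
python3 -c "
from h import *
x,R,s=pose();print(R.inv().apply(s['force']),s['ft_torque'],s['joints'])"
```

```text
t: 50.38
tool_pos: [0.5668, -0.1853, 0.153]
ee_rot: [-180.0, 0.1, 124.5]
force: [-5.1, -3.4, 8.7]
width: 0.0481
grasp_force: 61.5
[ 0.10223395 -6.14240954 -8.66806279] [-0.84855511  1.18670127 -0.16300047] [ -9.11033414  28.87752847  32.0412247  101.70143588 -18.24951694
  54.59788671  64.90967946]
```

```bash
python3 -m creep '[[[0,0,10,0,0,0.02,4.5],[0,0,20,0,0,0.04,4.5],[0,0,30,0,0,0.07,4.5],[0,0,40,0,0,0.09,4.5],[0,0,50,0,0,0.11,4.5],[0,0,60,0,0,0.13,4.5],[0,0,70,0,0,0.16,4.5],[0,0,80,0,0,0.18,4.5],[0,0,90,0,0,0.2,4.5],[0,0,100,0,0,0.22,4.5],[0,0,110,0,0,0.24,4.5],[0,0,120,0,0,0.27,4.5],[0,0,130,0,0,0.29,4.5],[0,0,132,0,0,0.3,4.5],[0,0,132,0,0,0.3,4.5],[0,0,132,0,0,0.3,4.5]]]'
python3 -c "
from h import *
x,R,s=pose();print(R.inv().apply(s['force']),s['ft_torque'],s['joints'])"
python3 -m creep '[[[0,0,0,0,0,0,6],[0,0,0,0,0,0,7],[0,0,0,0,0,0,7],[0,0,0,0,0,-4,7.5],[0,0,-5,0,0,-8,8.5],[0,0,-15,0,0,-10,8.5],[0,0,-25,0,0,-10,8.5],[0,0,-35,0,0,-10,8.5],[0,0,-45,0,0,-10,8.5],[0,0,-55,0,0,-10,8.5],[0,0,-65,0,0,-10,8.5],[0,0,-75,0,0,-10,8.5],[0,0,-85,0,0,-10,8.5],[0,0,-95,0,0,-10,8.5],[0,0,-105,0,0,-10,8.5],[0,0,-105,0,0,-10,8.5]]]'
python3 - <<'E'
from h import *
w=grab('wrist','w8.png');x,R,s=pose();print(x,R.as_euler('xyz',degrees=True),s['joints'])
print(nutang(w,.1775))
t=grab('top');print([(c,np.round(atz(t,c,.132),4)) for c,st in reds(t,30) if 260<c[0]<420])
for d in (t,w):
    print([(np.round(r['box'],0).tolist(),round(r['p'],2)) for r in cams.look_for(d,'pin_grip')][:3])
E
```

```text
t: 52.38
tool_pos: [0.5659, -0.1848, 0.15]
ee_rot: [-180.0, 0.1, -7.4]
force: [-13.3, 1.8, 16.6]
width: 0.0481
grasp_force: 62.1
[-13.44850096  -0.0364483  -16.56529717] [ 0.30154029  2.90390084 -0.10210026] [-28.1060012   41.74678074  62.8028766  102.43293795 -41.7381675
  62.80704587 -47.8141756 ]
t: 54.38
tool_pos: [0.5668, -0.1845, 0.2493]
ee_rot: [180.0, -0.0, 97.6]
force: [-0.1, -0.3, -0.3]
width: 0.0849
grasp_force: 0.0
[ 0.56678763 -0.18453581  0.24921904] [ 1.79984088e+02 -9.61314974e-03  9.74549562e+01] [-17.66344269  24.82359969  43.58034729  96.7588975  -18.50850657
  65.86218766  38.40127015]
(np.float64(0.4000000000000057), (np.float64(-35.46248550415039), np.int64(98), np.float64(0.0), np.float64(-0.001)))
[]
[([324.0, 298.0, 8.0, 11.0], 0.18)]
[([201.0, 392.0, 42.0, 13.0], 0.65)]
```

View pics/w8.png

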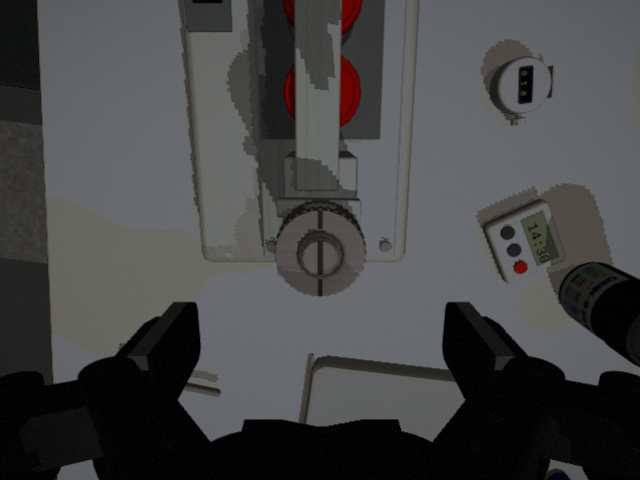

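The stud now stands clear of the nut at (320,250), with the slot and line aligned. The pin's shank at about (218,392) looks to have moved, so I'll relocate it.

```bash
python3 -m creep '[[[0,0,0,-4,-3,0,8.5],[0,0,0,-9,-6,0,8.5],[0,0,0,-14,-9,0,8.5],[0,0,0,-20,-12.5,0,8.5],[0,0,0,-20,-12.5,0,8.5],[0,0,0,-20,-12.5,0,8.5]]]'
python3 - <<'E'
from h import *
w=grab('wrist','w9.png');x,R,s=pose();print(x)
t=grab('top','t9.png')
for d in (t,w):
    print([(np.round(r['box'],0).tolist(),round(r['p'],2),np.round(atz(d,r['box'][:2],.018),3)) for r in cams.look_for(d,'pin_grip')][:3])
E
```

```text
t: 55.32
tool_pos: [0.4696, -0.3995, 0.249]
ee_rot: [-180.0, -0.0, 97.6]
force: [-0.3, 1.2, -0.0]
width: 0.0849
grasp_force: 0.0
[ 0.47033359 -0.39854004  0.24890247]
[([488.0, 306.0, 12.0, 31.0], 0.57, array([ 0.439, -0.39 ,  0.018]))]
[([281.0, 191.0, 113.0, 39.0], 0.83, array([ 0.43 , -0.393,  0.018]))]
```

View pics/w9.png

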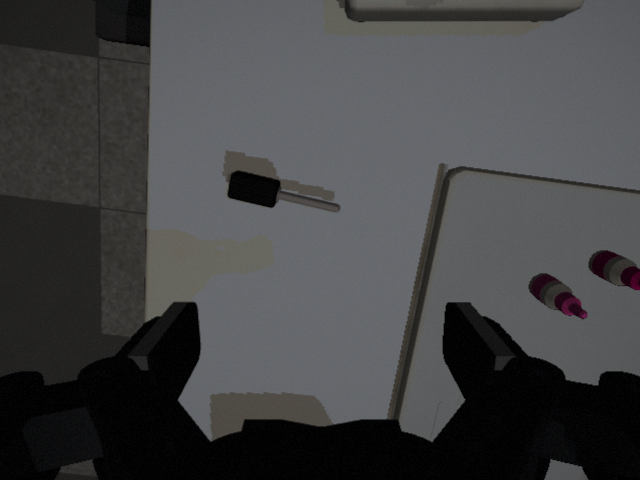

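The pin has moved: its block is centred near (254,189), with the shank running to the nose at (340,208).

```bash
python3 - <<'E'
from h import *
w=grab('wrist')
a=atz(w,(279,193),.012);n=atz(w,(339,208),.012);b=atz(w,(254,189),.022)
print(a,n,b,np.linalg.norm(n-a))
d=(n-a)[:2];d/=np.linalg.norm(d);ang=np.degrees(np.arctan2(d[1],d[0]));print('dir',ang)
g=a[:2]-d*.022;print('grip from shank',g)
m=(g+b[:2])/2;m=m+[.0015,0];print(m,rel([*m,.10],[180,0,ang]),rel([*m,.004]),bot.observe()['joints'])
E
```

```text
[ 0.42934449 -0.39501582  0.012     ] [ 0.48678523 -0.40145112  0.012     ] [ 0.40736244 -0.39281244  0.022     ] 0.0578001013687321
dir -6.392406129826783
grip from shank [ 0.40748127 -0.3925664 ]
[ 0.40892185 -0.39268942] (array([-1.0000e-02, -2.0000e-02,  1.0418e+02]), array([ 1.37, -6.04, 14.91])) (array([0., 0., 0.]), array([ 1.37, -6.04, 24.51])) [  4.72157756  27.76139881  45.12768375  93.77470363 -20.98566732
  67.29095362  62.57123462]
```

```bash
python3 -m creep '[[[0,0,10,0.3,-1,2,8.5],[0,0,20,0.6,-2,4,8.5],[0,0,30,0.9,-4,7,8],[0,0,40,1.4,-6,10,7],[0,0,50,1.4,-6,13,6],[0,0,60,1.4,-6,15,6],[0,0,70,1.4,-6,15,6],[0,0,80,1.4,-6,15,6],[0,0,90,1.4,-6,15,6],[0,0,100,1.4,-6,15,6],[0,0,104.2,1.4,-6,15,6],[0,0,104.2,1.4,-6,15,6]]]'
python3 - <<'E'
from h import *
w=grab('wrist');cv2.imwrite('pics/w10.png',w['pixels'][...,::-1]);x,R,s=pose();print(x,R.as_euler('xyz',degrees=True))
g=cv2.cvtColor(w['pixels'],cv2.COLOR_RGB2GRAY)
print([(np.round(r['box'],0).tolist(),round(r['p'],2)) for r in cams.look_for(w,'pin_grip')][:3])
print(proj(w,[.4089,-.3927,.024]),proj(w,[.4089-.0015,-.3927,.024]))
E
```

```text
t: 57.08
tool_pos: [0.409, -0.3929, 0.099]
ee_rot: [180.0, 0.0, -6.4]
force: [-0.0, -0.4, -0.3]
width: 0.0599
grasp_force: 0.0
[ 0.40889365 -0.39302309  0.09911112] [ 1.79996242e+02  3.08785512e-03 -6.34028227e+00]
[([325.0, 197.0, 49.0, 188.0], 0.98)]
[320.54494815 249.6956705 ] [320.84702493 252.26958709]
```

View pics/w10.png

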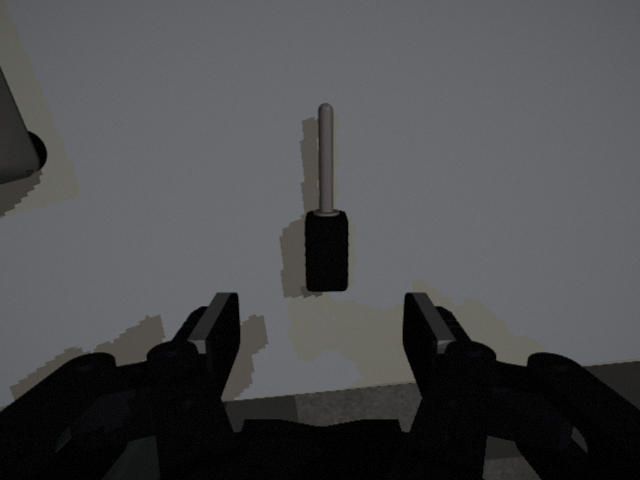

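```bash
python3 -m creep '[[[0,0,0,0,0.35,4,6],[0,0,0,0,0.35,8,6],[0,0,0,0,0.35,9.4,6],[0,0,0,0,0.35,9.4,6],[0,0,0,0,0.35,9.4,2],[0,0,0,0,0.35,9.4,2],[0,0,0,0,0.35,9.4,2],[0,0,0,0,0.35,9.4,2],[0,0,0,0,0.35,9.4,2]]]'
python3 -m creep '[[[0,0,0,0,0,-5,2],[0,0,0,0,0,-11,2],[0,0,0,0,0,-17,2],[0,0,0,0,0,-21,2],[0,0,0,0,0,-21,2],[0,0,0,0,0,-21,2]]]'
python3 - <<'E'
from h import *
w=grab('wrist','w11.png');x,R,s=pose();print(x,s['width'],s['grasp_force'],s['joints'])
c=np.array([.567,-.1845]);d=np.array([-.1323,.9912])
p=c-d*.20;print(rel([*p,.22],[180,0,97.6]))
E
```

```text
t: 58.3
tool_pos: [0.4086, -0.3973, 0.0064]
ee_rot: [180.0, -0.1, -6.5]
force: [-0.2, 2.8, 12.5]
width: 0.0224
grasp_force: 59.2
t: 59.05
tool_pos: [0.408, -0.3965, 0.2148]
ee_rot: [-180.0, -0.0, -6.5]
force: [-0.6, -0.2, -1.7]
width: 0.0225
grasp_force: 59.6
[ 0.40785554 -0.3964842   0.21437466] 0.02281203459863062 59.56252992153168 [ -7.78238212  36.0882304   69.38125621 103.13064971 -36.67174647
  67.37602797 -23.21911301]
(array([-7.0000e-02, -1.0000e-02, -1.0409e+02]), array([18.29, -3.46, -0.57]))
```

View pics/w11.png

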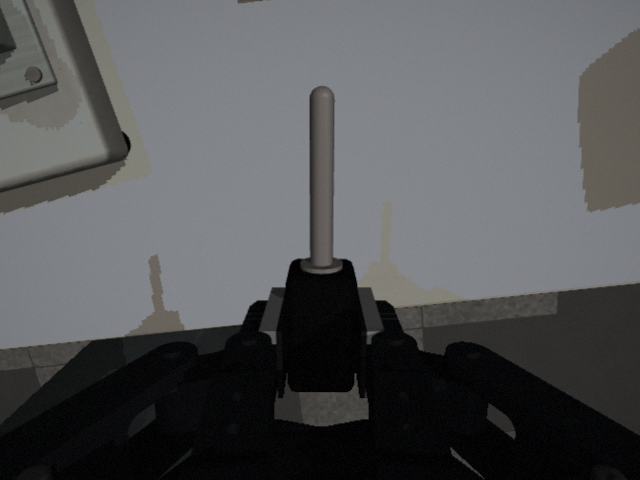

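The pin is held straight, with the nose at (321,88) and the shank base at (321,266).

```bash
python3 - <<'E'
from h import *
w=grab('wrist');x,R,s=pose()
P=lambda xt,zt,yt=0: proj(w,x+R.apply([xt,yt,zt]))
# h = pin axis above TCP (tool -z)
from scipy.optimize import least_squares
for tilt in (-3,0,3):
  def f(q):
    fx,h=q;T=np.tan(np.radians(tilt));return [P(fx,-h)[1]-267, P(fx+.059,-h-.06*T)[1]-88]
  print(tilt,least_squares(f,[.022,.006]).x)
print(P(.022,-.0056),P(.082,-.0056))
E
```

```text
-3 [0.01833172 0.00742459]
0 [0.01810927 0.00678006]
3 [0.01788681 0.00613552]
[321.04805955 255.3790435 ] [321.08352753  71.70241736]
```

```bash
python3 -m creep '[[[0,0,-10,2,-0.5,-0.6,2],[0,0,-20,4,-1,-0.6,2],[0,0,-30,6,-1.4,-0.6,2],[0,0,-40,8,-1.7,-0.6,2],[0,0,-50,10,-2,-0.6,2],[0,0,-60,12,-2.3,-0.6,2],[0,0,-70,14,-2.6,-0.6,2],[0,0,-80,16,-3,-0.6,2],[0,0,-90,18,-3.4,-0.6,2],[0,0,-100,18.3,-3.5,-0.6,2],[0,0,-104.1,18.3,-3.5,-0.6,2],[0,0,-104.1,18.3,-3.5,-0.6,2],[0,0,-104.1,18.3,-3.5,-0.6,2]]]'
python3 - <<'E'
from h import *
w=grab('wrist','w12.png');x,R,s=pose();print(x,R.as_euler('xyz',degrees=True),s['joints'])
c=np.array([.567,-.1845]);d=np.array([-.1323,.9912])
for L in (.125,.0435): print(rel([*(c-d*L),.1557],[180,0,97.6]))
E
```

```text
t: 60.78
tool_pos: [0.5935, -0.3829, 0.2205]
ee_rot: [-179.9, -0.0, 97.5]
force: [0.3, 1.1, -1.3]
width: 0.0228
grasp_force: 59.6
[ 0.59368005 -0.3828492   0.22064529] [-1.79963468e+02 -1.52678108e-02  9.75082076e+01] [  5.83542288  37.99129613  39.25180687  80.85780296 -24.49741126
  69.82809571  55.06851822]
(array([-0.04, -0.02, -0.09]), array([ 7.51, -0.03,  6.5 ]))
(array([-0.04, -0.02, -0.09]), array([15.66, -0.04,  6.5 ]))
```

```bash
python3 -m creep '[[[0,0,0,1,0,3,2],[0,0,0,3,0,6.5,2],[0,0,0,7.5,0,6.5,2],[0,0,0,7.5,0,6.5,2],[0,0,0,7.5,0,6.5,2]]]'
python3 - <<'E'
from h import *
w=grab('wrist');x,R,s=pose();print(x,R.as_euler('xyz',degrees=True))
print(proj(w,[.567,-.1845,.1835]))
cv2.imwrite('pics/w13.png',w['pixels'][0:420,100:540,::-1])
E
```

```text
t: 61.45
tool_pos: [0.584, -0.3088, 0.1564]
ee_rot: [180.0, 0.0, 97.6]
force: [-0.6, -0.2, -0.5]
width: 0.0227
grasp_force: 59.5
[ 0.58385937 -0.30934433  0.15641169] [1.79989158e+02 4.68022849e-02 9.75378997e+01]
[ 325.15956102 -131.73906259]
```

View pics/w13.png

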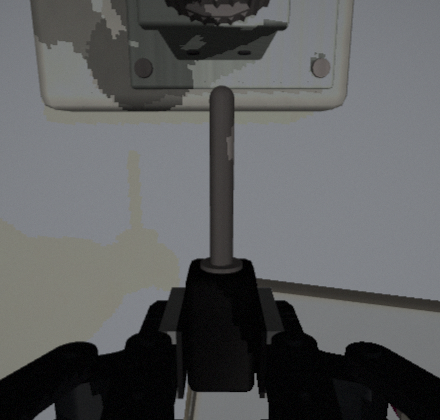

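```bash
python3 -m creep '[[[0,0,0,0.8,0,0.06,2],[0,0,0,1.6,0,0.06,2],[0,0,0,2.1,0,0.06,2],[0,0,0,2.6,0,0.06,2],[0,0,0,3,0,0.06,2],[0,0,0,3,0,0.06,2]]]'
```

```text
t: 62.25
tool_pos: [0.58, -0.2785, 0.1556]
ee_rot: [180.0, -0.0, 97.6]
force: [0.2, 0.7, -0.4]
width: 0.0224
grasp_force: 59.5
```

```bash
python3 -m creep '[[[0,0,0,0.6,0,0,2],[0,0,0,1.2,0,0,2],[0,0,0,1.8,0,0,2],[0,0,0,2.4,0,0,2],[0,0,0,3,0,0,2],[0,0,0,3.6,0,0,2],[0,0,0,4.2,0,0,2],[0,0,0,4.6,0,0,2],[0,0,0,4.6,0,0,2]]]'
```

```text
t: 63.38
tool_pos: [0.5739, -0.2329, 0.1556]
ee_rot: [180.0, 0.0, 97.6]
force: [0.0, -1.1, -1.1]
width: 0.0223
grasp_force: 59.5
```

```bash
python3 -m creep '[[[0,0,0,0.2,0,0,2],[0,0,0,0.4,0,0,2],[0,0,0,0.5,0,0,2],[0,0,0,0.5,0,0,2]]]'; python3 -m creep '[[[0,0,0,0.1,0,0,2],[0,0,0,0.2,0,0,2],[0,0,0,0.2,0,0,2]]]'
```

```text
t: 63.88
tool_pos: [0.5732, -0.2286, 0.1556]
ee_rot: [180.0, 0.0, 97.6]
force: [0.9, -3.2, -1.3]
width: 0.0229
grasp_force: 59.5
t: 64.25
tool_pos: [0.5731, -0.2283, 0.1559]
ee_rot: [179.9, 0.2, 97.5]
force: [3.3, -11.8, -4.9]
width: 0.0225
grasp_force: 59.1
```

```bash
python3 -m creep '[[[0,0,0,-0.15,0,0,2],[0,0,0,-0.15,0,0,4],[0,0,0,-0.15,0,0,6],[0,0,0,-0.15,0,0,6],[0,0,0,-0.15,0,-4,6],[0,0,0,-0.15,0,-10,6],[0,0,0,-5,0,-14,6],[0,0,0,-5,0,-14,6],[0,0,0,-5,0,-14,6]]]'
python3 - <<'E'
from h import *
w=grab('wrist','w14.png');x,R,s=pose();print(x,nutang(w,.1775),proj(w,[.567,-.1845,.1835]))
print(rel([.46,.03,.24],[180,0,97.6]))
cv2.imwrite('pics/w14c.png',w['pixels'][0:400,150:500,::-1])
E
```

```text
t: 65.38
tool_pos: [0.5794, -0.2754, 0.295]
ee_rot: [-180.0, -0.0, 97.6]
force: [-0.0, 1.8, -0.8]
width: 0.06
grasp_force: 0.0
[ 0.5793956  -0.27488026  0.29455117] (np.float64(0.4000000000000057), (np.float64(-33.174790191650395), np.int64(98), np.float64(0.0), np.float64(0.0))) [323.2270168   83.71859194]
(array([-0.06, -0.06,  0.04]), array([31.8 , -7.77,  5.5 ]))
```

View pics/w14c.png

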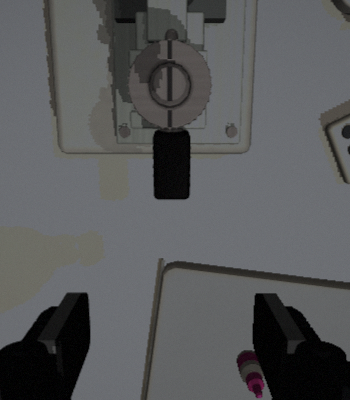

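The pin block sits flush against the nut at (170,165) in the crop, with slot and line aligned. Now for the button.

```bash
python3 -m creep '[[[0,0,0,3,-4,0,3],[0,0,0,8,-7.5,0,1],[0,0,0,14,-7.8,0,0],[0,0,0,20,-7.8,2,0],[0,0,0,26,-7.8,4,0],[0,0,0,31.8,-7.8,5.5,0],[0,0,0,31.8,-7.8,5.5,0],[0,0,0,31.8,-7.8,5.5,0],[0,0,0,31.8,-7.8,5.5,0]]]'
python3 - <<'E'
from h import *
w=grab('wrist');t=grab('top');x,R,s=pose();print(x)
r=cams.look_for(w,'start_button_top');print([(np.round(q['box'],1).tolist(),round(q['p'],2)) for q in r[:3]])
r=[q for q in r if q['p']>.5]
b=r[0]['box'][:2];print(atz(w,b,.062),proj(w,[.445,.068,.062]))
import pickle;v=pickle.load(open('w2.pkl','rb'));print(tri((w,b),(v,(109,40))))
c=w['pixels'].copy();cv2.circle(c,tuple(int(i) for i in b),3,(255,0,0),-1);cv2.imwrite('pics/w15.png',c[...,::-1])
E
```

```text
t: 66.55
tool_pos: [0.4602, 0.0282, 0.2406]
ee_rot: [180.0, 0.0, 97.5]
force: [0.0, -0.1, 0.0]
width: 0.0001
grasp_force: 0.0
[0.46026465 0.02823649 0.24060564]
[([313.2, 165.6, 32.2, 32.6], 0.67)]
[0.44763438 0.06563141 0.062     ] [310.20239399 162.06892882]
[0.44784942 0.06664376 0.06904464]
```

View pics/w15.png

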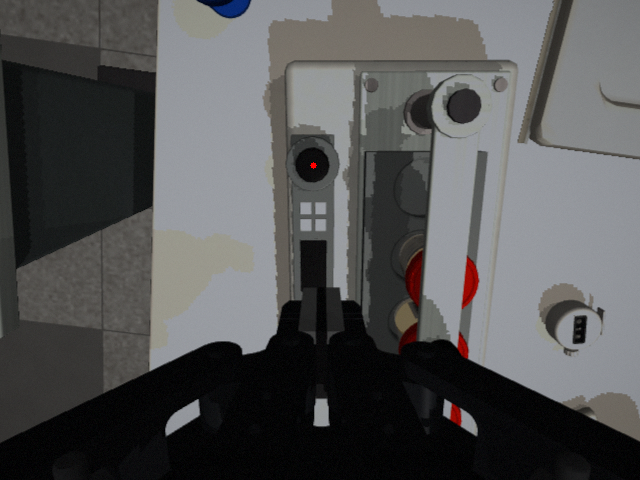

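```bash
python3 -m creep '[[[0,0,0,3.9,-0.65,0,0],[0,0,0,3.9,-0.65,5,0],[0,0,0,3.9,-0.65,10,0],[0,0,0,3.9,-0.65,15,0],[0,0,0,3.9,-0.65,16.5,0],[0,0,0,3.9,-0.65,16.5,0]]]'
python3 -m creep '[[[0,0,0,0,0,0.3,0],[0,0,0,0,0,0.6,0],[0,0,0,0,0,0.8,0],[0,0,0,0,0,0.8,0]]]'
```

```text
t: 67.45
tool_pos: [0.4487, 0.0664, 0.0758]
ee_rot: [-180.0, 0.0, 97.6]
force: [0.7, 0.2, -0.1]
width: -0.0
grasp_force: 0.0
t: 67.95
tool_pos: [0.4497, 0.0671, 0.0684]
ee_rot: [179.9, -0.0, 97.6]
force: [1.8, -0.8, 14.1]
width: 0.0001
grasp_force: 7.1
```

```bash
python3 -m creep '[[[0,0,0,0,0,0.1,0],[0,0,0,0,0,0.2,0],[0,0,0,0,0,0.2,0]]]';python3 -m creep '[[[0,0,0,0,0,0.1,0],[0,0,0,0,0,0.2,0],[0,0,0,0,0,0.2,0]]]'
```

```text
t: 68.32
tool_pos: [0.45, 0.0671, 0.0676]
ee_rot: [179.8, -0.1, 97.6]
force: [-11.7, -2.7, 57.4]
width: 0.0003
grasp_force: 28.4
t: 68.7
tool_pos: [0.4503, 0.0672, 0.0668]
ee_rot: [179.8, -0.2, 97.6]
force: [-24.6, -3.1, 98.6]
width: 0.0001
grasp_force: 49.7
```

```bash
python3 -m creep '[[[0,0,0,0,0,-0.5,0],[0,0,0,0,0,-1.5,0],[0,0,0,0,0,-1.5,0]]]'; for i in 1 2 3 4 5; do python3 -m creep '[[[0,0,0,0,0,0.15,0],[0,0,0,0,0,0.15,0]]]' | egrep 'tool_pos|^force'; done
```

```text
t: 69.08
tool_pos: [0.4487, 0.0671, 0.079]
ee_rot: [180.0, -0.0, 97.6]
force: [0.9, -0.4, -0.5]
width: -0.0003
grasp_force: 0.0
tool_pos: [0.4482, 0.0668, 0.0765]
force: [0.0, 0.2, -0.5]
tool_pos: [0.4484, 0.0667, 0.0753]
force: [0.7, 0.3, -0.1]
tool_pos: [0.4486, 0.0668, 0.074]
force: [-0.1, -0.4, 2.4]
tool_pos: [0.4486, 0.0668, 0.0725]
force: [-0.6, -0.6, 2.7]
tool_pos: [0.4486, 0.0668, 0.071]
force: [-0.7, -0.3, 3.5]
```

The force profile fits the button: contact at z 0.0745, spring force rising, and a hard stop 6 mm lower. So it has been pressed fully. I'll press once more gently and retreat.

```bash
python3 -m creep '[[[0,0,0,0,0,0.2,0],[0,0,0,0,0,0.25,0],[0,0,0,0,0,0.25,0]]]'; python3 -m creep '[[[0,0,0,0,0,-2,0],[0,0,0,0,0,-8,0],[0,0,0,0,0,-14,0],[0,0,0,3,-3,-18,0],[0,0,0,9,-3,-18,0],[0,0,0,15,-3,-18,0],[0,0,0,15,-3,-18,0],[0,0,0,15,-3,-18,0]]]'
python3 - <<'E'
from h import *
t=grab('top','t16.png');w=grab('wrist')
x,R,s=pose();print(x)
for n in ('timer','tally_counter','marker_black','pin_grip','start_button_top','lock_nut'): print(n,[(np.round(r['box'],0).tolist(),round(r['p'],2)) for r in cams.look_for(t,n)][:2])
cv2.imwrite('pics/t16c.png',cv2.resize(t['pixels'][180:340,140:500],None,fx=2.2,fy=2.2,interpolation=2)[...,::-1])
E
```

```text
t: 70.7
tool_pos: [0.4486, 0.0668, 0.0685]
ee_rot: [180.0, 0.0, 97.6]
force: [-1.2, -1.3, 5.6]
width: 0.0002
grasp_force: 3.2
t: 71.7
tool_pos: [0.3989, 0.2112, 0.2483]
ee_rot: [-180.0, 0.0, 97.6]
force: [-0.6, -0.5, 0.7]
width: 0.0001
grasp_force: 0.0
[0.3991434  0.21061629 0.24838226]
timer [([418.0, 192.0, 25.0, 28.0], 0.71)]
tally_counter [([373.0, 203.0, 22.0, 19.0], 0.71), ([364.0, 269.0, 150.0, 82.0], 0.55)]
marker_black [([154.0, 298.0, 36.0, 38.0], 0.71), ([443.0, 249.0, 20.0, 16.0], 0.68)]
pin_grip [([443.0, 247.0, 19.0, 15.0], 0.52)]
start_button_top [([324.0, 296.0, 12.0, 8.0], 0.38)]
lock_nut [([423.0, 252.0, 25.0, 24.0], 0.59)]
```

View pics/t16c.png

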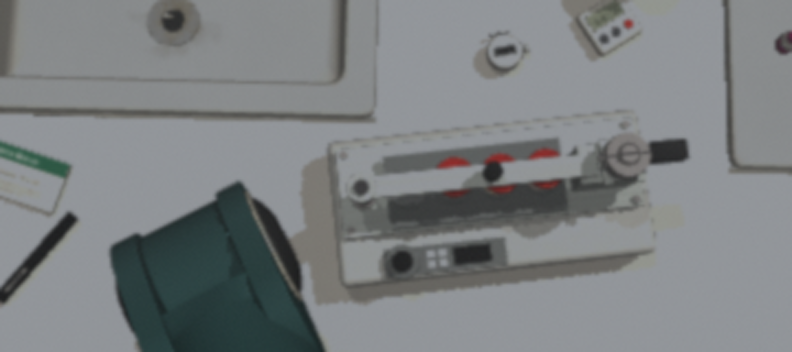

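The top view shows the bar over the three lids, the nut and pin in line at (628,154)–(670,150), and the bystanders unmoved.

```bash
python3 -c "
from bench import bot
print(bot.finish_job())"
```

```text
the job is handed in; nothing more can be done
None
```

I handed the job in at about 72 s, with no verdict returned: all three red cups are nested, the keeper bar is shut, the nut is down and lined up, the pin is home and the start button was pressed last; the bar's last fraction of a degree was judged only from images and push force.

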